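# Find the high point of a pasta-machine eccentric on the checking stand

### The arm

A 7-joint arm with a two-finger parallel gripper is mounted at the origin on the work surface. World frame = base frame: x ahead of the robot, y to its left, z up, the work surface at z = 0. Lengths are in mm, angles in rad, forces in N, time in s.
With the tool pointing down it reaches from about 400 to 875 mm from the base axis. Payload 4.4 kg.
Tool frame: the origin (TCP) lies midway between the tips of the shut fingers; the grasp point (between the pads) lies 19 mm behind it; z points along the fingers, y is the direction in which the jaws open and shut (so a half turn about z gives the same grasp; the last joint's range is limited). The gripper opens to 85 mm and grips with 20 to 120 N. Pads are 22 mm wide; open, the fingers measure 114 mm over their backs; the gripper's body (76 mm by 85 mm) begins 54 mm behind the grasp point. The pads swing forward as they close: fully open they stand 13 mm farther back than shut.
Start: joints at [1.215, 0.628, 0.038, 1.517, -0.027, 0.996, -0.02], TCP at [185.772, -622.902, 231.313] pointing down, gripper open.
Joint ranges: [-3.06, 3.06], [-0.37, 2.12], [-1.25, 1.32], [0.18, 2.47], [-1.1, 4.24], [0.23, 1.98], [-2.94, 2.94]. Speed limits (rad/s): [2.57, 2.57, 3.14, 3.14, 3.14, 3.14, 3.14].

### API

Orientations are given as [roll, pitch, yaw] about the fixed x, y, z axes, in that order (R = Rz(yaw) Ry(pitch) Rx(roll)).
In Python, from cell import ctrl, vision gives the robot as it stands.
- The arm moves only by the tool play_rows, never from a script. Its arguments are lists of equal length, an entry for each row: "slide": the shift along the tool's x, y, z in mm, a list of three; "turn": the turn about the tool's z in rad; "fingers": the opening, from 0 (shut) to 1 (fully open). A call has 1 to 5 rows; each row is the pose to reach, as a shift and turn from the pose measured when the call began, along the tool's axes at that moment; what a row does not reach only later rows make up. A row lasts 1/8 s, in which the tool goes at most 62.5 mm and 10.7 degrees, less where a joint would pass 70% of its speed; a pose out of reach is approached as far as the arm can. A call with a gripper value outside its range is refused whole. The fingers move at their own pace and stop on an object; the grip force is fixed at half the most. Time passes only in rows, so rows that repeat a pose let the fingers close. It gives the time, the measured TCP pose, the force and the opening at its end, in the units of the state.
- ctrl.read_state(): the state, without advancing time (a new reading comes with each control period).
- vision.get_image(name): name is "scene" or "top" or "wrist"; returns (picture, depth): 420x560x3 uint8, blue, green, red; 420x560 float32, mm along the optical axis (not along the pixel's ray), 0 where there is no reading.
- vision.camera_params(name): a dict with "fx", "fy", "cx", "cy" (pixels), "position" and "rotation" of the camera in the world. Camera axes: x right, y up, looking along -z (the intrinsics and any distortion apply to the point x, -y, -z); pixel columns grow to the right and rows downward; lengths in mm; the calibration is good to about 2 mm. The wrist camera is an equidistant fisheye: a pixel r from the principal point sees the ray r / f radians off the axis. A picture is of the moment at which its call begins: read the wrist's pose just before it. camera_params takes no time and is no camera call; for the wrist camera it gives the pose at the moment of the call.
- ctrl.finish_job(): hands the job in, once; it reports no verdict.
The state is a dict: "clock": time; "qpos": joint angles; "qd": joint speeds; "tau": joint torques, N m; "eef_pos": TCP position; "tool_rot": TCP orientation; "force": force on the tool from outside, world axes, zero at the start; "torque": the same for the moment, N m; "width": finger opening in mm.
Only numpy, scipy, OpenCV 4.12 (cv2) and the standard library are available. Lean on these libraries where they do the work, as an engineer would, in place of code of your own. Each camera call takes 0.05 s, during which the arm holds its last target.

### The job

Take the eccentric spindle out of its wooden holder, set it upright in the socket of the checking stand and press it fully home past the sprung plunger. Then wind it through a full turn, watching the gauge go through its lowest and its highest reading, bring it back to the highest reading, and leave it standing there, let go. Be gentle: never lean hard on the spindle while it is in the stand, keep the gripper off the stand and its gauge, and leave the other things on the counter alone.

Things in the scene. Friction and masses are not known exactly. Their poses are not given: they have to be found in the camera images.
- spindle: Eccentric spindle of a pasta machine, 0.6 kg (varies by a fifth). Origin on its axis in the seat plane, the underside of its flange (42 mm across); z up along the axis, x along the crank arm. Below: a steel journal 16 mm in diameter, 43 mm long, foot chamfered 2 x 4 mm. Above, in order: brass eccentric, round aluminium cover, crank arm with red knob, steel centre boss.
- cam (a point): On the spindle's axis 30 mm above its origin, level with the brass eccentric: a disc 60 mm across, 23 to 36 mm up, centred 5 mm off the axis; below it a cone (34 mm across at 4 mm up, widening to 60 mm at 23 mm up) wedges the plunger back as the spindle goes down. Where its high side points relative to the crank differs every time. A cover 80 mm across, 37 to 41 mm up, hides it from above.
- boss (a point): Point on the spindle's axis, 63 mm above its origin: where to grip the steel centre boss, a post 18 mm in diameter that stands from 41 to 77 mm above the spindle's origin.
- crank_knob (a point): Middle of the red crank knob, 48 mm from the spindle's axis along its x, 64 mm above its origin: an upright sleeve 15 mm in diameter, 46 to 80 mm above the origin, that spins freely on its pin, so it can be pinched while the crank is wound round with the gripper kept at one heading. 31 mm free between knob and boss. The crank arm is 16 mm wide, 55 mm long, its top 45 mm up.
- stand: The checking stand, fixed to the counter. Origin on the socket's axis at counter height; z up; x points from the socket to the gauge. Base plate 225 x 90 x 10 mm (from 45 mm behind to 180 mm ahead of the origin along x); aluminium socket block 56 x 56 mm, top face 55 mm above the counter; at 66 to 102 mm along x the guide of the plunger (top 94 mm above the counter).
- socket (a point): Centre of the socket's mouth in the block's top face. Vertical hole 17 mm in diameter, 45 mm deep, mouth chamfered 2 mm. When the spindle is fully home, its origin lies on this point (within the play of 0.5 mm) and its flange rests on the block.
- plunger (a joint): Travel of the gauge's sprung plunger in m: 0 at rest with the stand empty, growing as it is pushed out along the stand's x; stop at 0.014. With the spindle home it rides on the eccentric and swings once per turn, as a cosine of the crank's angle, over 10 mm, from about 0.8 to 10.5 mm; play in the socket shifts this by up to 0.5 mm, more while the spindle is held and leans. Friction holds the spindle where it is let go.
- dial_face (a point): Centre of the gauge's white dial, 80 mm in diameter, 146 mm from the socket's axis along the stand's x, tilted 20 degrees from level away from the socket. Its red needle shows the plunger's travel: it turns clockwise (seen from above) by 0.3 rad per mm, one tick per mm.
- rack: Wooden holder, a block 170 x 85 x 60 mm fixed to the counter, origin under its centre, its x along its length. The spindle stands in its hole (25 mm in diameter, 52 mm deep, 30 mm from the centre along +x) with its flange resting on the top. A brass bush (26 mm in diameter, 14 mm high) stands on the other end and stays there.
- bush: Brass bush 26 mm in diameter standing on the holder: leave alone.
- can_a: Food can, green, 68 mm in diameter, 100 mm high: leave alone.
- can_b: Food can, red, 68 mm in diameter, 100 mm high: leave alone.
- pill_jar: Amber jar, 44 mm in diameter, 75 mm high: leave alone.
- mug: Blue mug, 80 mm in diameter, 90 mm high: leave alone.
- driver: Orange screwdriver lying on the counter: leave alone.
- shaker: Dark wooden shaker, 40 mm in diameter, 85 mm high: leave alone.
- plunger_tip (a point): Rounded tip of the plunger, a steel rod 8 mm in diameter with a red band, lying along the stand's x 85 mm above the counter (30 mm above the socket's mouth). At rest the tip is 24 mm from the socket's axis; with the spindle home it is 25 mm (lowest) to 35 mm (highest) from the spindle's axis. It pushes inwards with 0.6 N plus 0.12 N per mm of travel.

How it is judged (in metres and radians):
On the way, in this order (a step that is already met when the one before it is completed fails the run):
1. the spindle is fully home in the socket (within 2 mm), and not at its lowest reading (the plunger's tip more than 26 mm from the spindle's axis) (distance between spindle and socket below 0.002 m and distance between plunger_tip and cam above 0.026 m), for 0.1 s.
2. wound, still fully home, to its lowest reading (the tip less than 26 mm from the axis) (distance between spindle and socket below 0.003 m and distance between plunger_tip and cam below 0.026 m).
At the end, for the whole second after the job is handed in: The spindle stands fully home in the socket (within 2 mm), upright (within 0.05 rad) and at rest, with its high point at the plunger: the tip is pushed to more than 34.5 mm from the spindle's axis (highest possible: 35 mm) (distance between spindle and socket below 0.002 m and angle between spindle's own z axis and vertical below 0.05 rad and distance between plunger_tip and cam above 0.0345 m and linear speed of spindle below 0.01 m/s and angular speed of spindle below 0.05 rad/s); the robot touches nothing.
It fails at once if the spindle was forced against the stand with more than 35 N (contact force between spindle and stand above 35 N).
It fails at once if the robot touched the checking stand or its gauge (more than 2 N) (contact force between any of the arm, the fingers and stand above 2 N).
It fails at once if another thing on the counter was moved by more than 30 mm (distance of any of bush, can_a, can_b, pill_jar, mug, driver, shaker from where it was at the start of the episode above 0.03 m).
It also fails if it takes over 72 s, if anything falls off the work surface, if the arm or the gripper's body presses on something with over 40 N, if the wrist force passes 120 N, or if a joint passes its speed limit or range.

## Working session

There is one attempt and no reset: what is moved stays moved. The work goes in short steps, Python scripts to look and compute and a tool call to move; the robot and the scene stay as the last step left them, time stands still between calls to the robot, and variables do not carry over. Pictures are saved under pics/ and viewed, and the job is handed in when it is done.

Besides the shell and the picture viewer there is one more tool, called after "Request:" as a command line: name --pt "numbers of a row" for each row, then --argument value for the rest. play_rows: Moves the arm, as the interface text tells. Its arguments: {"type":"object","properties":{"slide":{"type":"array"},"turn":{"type":"array"},"fingers":{"type":"array"}},"required":["slide","turn","fingers"]}

```bash
ls; mkdir -p pics
cat > h.py <<'E'
import numpy as np,cv2
from cell import ctrl,vision
def save(im,n): cv2.imwrite('pics/'+n+'.png',im)
E
python3 - <<'E'
from h import *
for n in ['scene','top']:
    im,d=vision.get_image(n); save(im,n+'0'); np.save('pics/'+n+'0.npy',d); p=vision.camera_params(n); print(n,p)
s=ctrl.read_state(); print(s)
E
```

```text
pics
scene {'fx': 527.0618846114036, 'fy': 527.0618846114036, 'cx': 286.5584101933094, 'cy': 208.46819474927597, 'position': array([1331.23950921, -624.63721731, 1085.0098419 ]), 'rotation': array([0.8007813 , 0.00268427, 0.8792156 ])}
top {'fx': 449.78586889544823, 'fy': 449.78586889544823, 'cx': 285.4972915265961, 'cy': 212.81728411708966, 'position': array([ 304.90988356,  -10.37235431, 1300.56064355]), 'rotation': array([ 2.08966172e-01,  4.90326727e-04, -1.58313635e+00])}
{'clock': 0.1, 'qpos': array([ 1.21518126,  0.62924001,  0.03844822,  1.51828642, -0.02701489,
        0.99629027, -0.02001577]), 'qd': array([-0.00188714, -0.0014676 ,  0.00020333, -0.00337888, -0.00154761,
        0.00103632, -0.0018923 ]), 'tau': array([ 2.61862420e-03, -5.64527965e+01,  1.23024691e+00, -1.93971705e+01,
        1.11840913e-02,  5.43256203e-03,  1.82433644e-05]), 'eef_pos': array([ 185.62325679, -622.34129206,  230.48404334]), 'tool_rot': array([-3.13988648e+00,  6.40794044e-06,  2.89787979e-01]), 'force': array([ 0.05991642, -0.1370372 , -0.11958395]), 'torque': array([-0.02613191, -0.01874967,  0.00109116]), 'width': 85.20952034586306}
```

View pics/scene0.png

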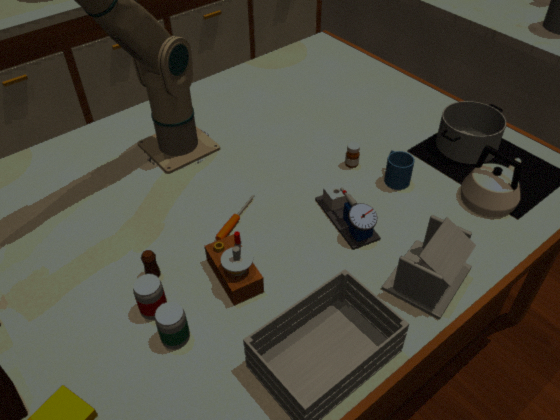

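View pics/top0.png

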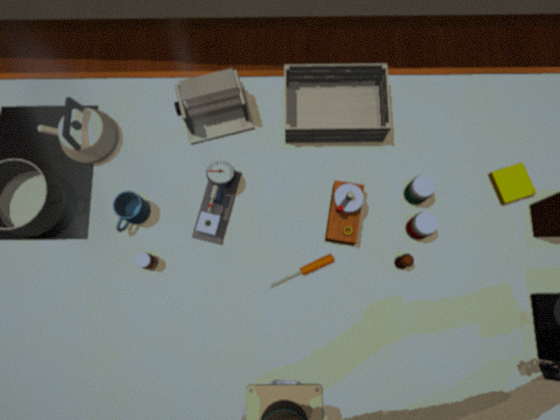

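Scene and top both show the rack with the spindle (top at about 347,197) and the stand (socket about 208,222, dial 220,172). Next I measure by ray casting.

```bash
cat >> h.py <<'E'
from scipy.spatial.transform import Rotation as Ro
def ray(p,u,v,fish=False):
    x=(u-p['cx'])/p['fx']; y=(v-p['cy'])/p['fy']
    if fish:
        r=np.hypot(x,y); s=np.sin(r)/r if r>1e-9 else 1.; d=np.array([x*s,-y*s,-np.cos(r)])
    else: d=np.array([x,-y,-1.])
    return np.array(p['position']),Ro.from_euler('xyz',p['rotation']).as_matrix()@d
def onz(p,u,v,z,fish=False):
    o,d=ray(p,u,v,fish); return o+d*(z-o[2])/d[2]
def proj(p,P,fish=False):
    c=Ro.from_euler('xyz',p['rotation']).as_matrix().T@(np.array(P)-p['position'])
    x,y,z=c[0],-c[1],-c[2]
    if fish:
        r=np.hypot(x,y); th=np.arctan2(r,z); return np.array([p['cx']+p['fx']*th*x/r,p['cy']+p['fy']*th*y/r])
    return np.array([p['cx']+p['fx']*x/z,p['cy']+p['fy']*y/z])
E
python3 - <<'E'
from h import *
im=cv2.imread('pics/top0.png'); d=np.load('pics/top0.npy')
c=cv2.resize(im[140:260,180:400],None,fx=3.6,fy=3.6,interpolation=cv2.INTER_CUBIC); c=cv2.convertScaleAbs(c,alpha=1.6); save(c,'topc')
im2=cv2.imread('pics/scene0.png')
c=cv2.resize(im2[170:310,190:390],None,fx=4,fy=4,interpolation=cv2.INTER_CUBIC); save(cv2.convertScaleAbs(c,alpha=1.6),'scenec')
p=vision.camera_params('top')
for u,v in [(347,197),(208,222),(220,172),(345,180),(333,225)]:
    o,r=ray(p,u,v); print(u,v,d[v,u],(o+r*d[v,u]).round(1))
E
```

```text
347 197 1216.6469 [ 597.1 -179.8  119.2]
208 222 1298.9714 [551.2 211.   24.5]
220 172 1272.1987 [684.  170.8  80.1]
345 180 1351.5204 [ 679.5 -193.2   -1.2]
333 225 1262.3179 [ 531.7 -145.9   58.5]
```

View pics/topc.png

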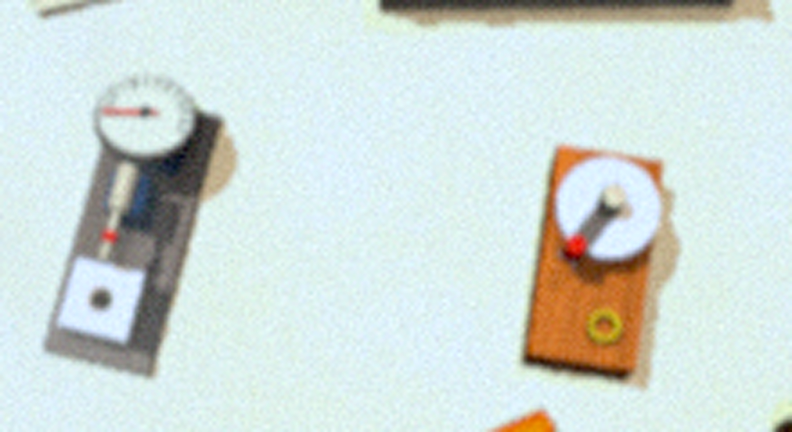

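View pics/scenec.png

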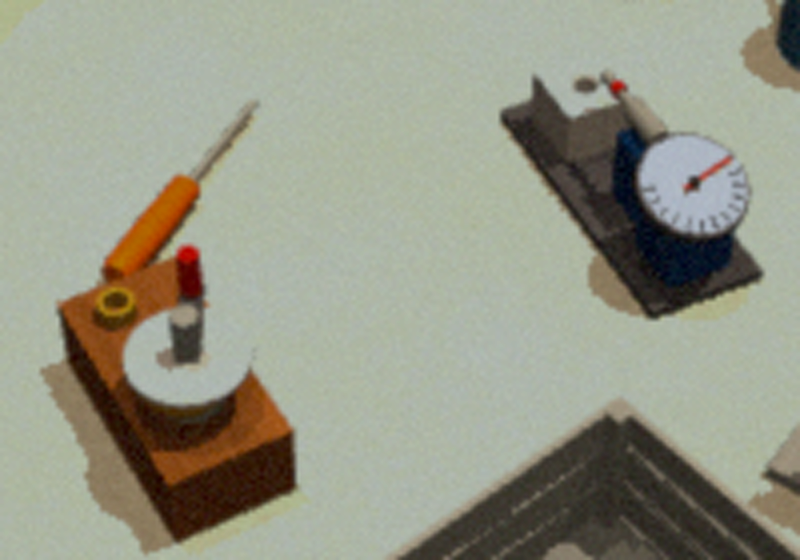

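The crops show boss top at crop (612,195), knob (574,246), socket hole (100,298), dial centre (146,113) with the needle pointing image-left.

Run:
```python
from h import *
p=vision.camera_params('top'); q=vision.camera_params('scene')
f=lambda a,b:(180+(a+.5)/3.6-.5,140+(b+.5)/3.6-.5)
g=lambda a,b:(190+(a+.5)/4-.5,170+(b+.5)/4-.5)
def tri(a,b):
    o1,d1=ray(p,*a);o2,d2=ray(q,*b)
    A=np.c_[d1,-d2]; t=np.linalg.lstsq(A,o2-o1,rcond=None)[0]
    P,Q=o1+d1*t[0],o2+d2*t[1]; return ((P+Q)/2).round(1),np.linalg.norm(P-Q).round(1)
for n,a,z in [('boss top',(612,195),137),('cover',(608,208),101),('knob',(574,246),140),('sock',(100,298),55),('dial',(146,113),100)]:
    print(n,onz(p,*f(*a),z).round(1))
for n,a,z in [('boss top',(185,314),137),('knob',(188,254),140),('sock',(586,86),55),('dial',(694,184),100)]:
    print('sc',n,onz(q,*g(*a),z).round(1))
print(tri(f(100,298),g(586,86)),tri(f(146,113),g(694,184)),tri(f(612,195),g(185,314)))
# corners of white block top
for a in [(78,256),(147,268),(128,343),(57,325)]: print('blk',onz(p,*f(*a),55).round(1))
```

```text
boss top [ 601.4 -184.6  137. ]
cover [ 600.4 -186.5  101. ]
knob [ 562.3 -154.6  140. ]
sock [544.1 207.4  55. ]
dial [680.7 167.4 100. ]
sc boss top [ 604.1 -183.7  137. ]
sc knob [ 567.5 -154.9  140. ]
sc sock [547.7 207.5  55. ]
sc dial [697.7 159.5 100. ]
(array([545.2, 208.7,  52.2]), np.float64(2.0)) (array([686.7, 171. ,  83.6]), np.float64(2.9)) (array([ 602.3, -183.9,  135.5]), np.float64(2.2))
blk [578.  225.5  55. ]
blk [567.7 171.   55. ]
blk [508.2 184.7  55. ]
blk [523.1 240.4  55. ]
```

```bash
cat >> h.py <<'E'
def wrap(a): return (a+np.pi)%(2*np.pi)-np.pi
def to(x=None,y=None,z=None,yaw=None):
    s=ctrl.read_state(); R=Ro.from_euler('xyz',s['tool_rot']).as_matrix(); e=s['eef_pos']
    t=np.array([e[0] if x is None else x,e[1] if y is None else y,e[2] if z is None else z])
    d=R.T@(t-e); tu=0 if yaw is None else -(np.radians(yaw)-s['tool_rot'][2])
    print('t%.2f'%s['clock'],'pos',e.round(1),'rpy',np.degrees(s['tool_rot']).round(2),'q7 %.2f'%s['qpos'][6],'F',s['force'].round(1),'w %.1f'%s['width'])
    print('slide',d.round(1),'turn %.3f'%tu,'alt %.3f'%wrap(tu))
E
python3 -c "
from h import *
to(602,-184,270,141)"
```

```text
t0.10 pos [ 185.6 -622.3  230.5] rpy [-179.9    0.    16.6] q7 -0.02 F [ 0.1 -0.1 -0.1] w 85.2
slide [ 524.3 -301.2  -39. ] turn -2.171 alt -2.171
```

Request:
play_rows --pt "0 0 -39" --pt "105 -60 -39" --pt "157 -90 -39" --pt "210 -120 -39" --pt "262 -150 -39" --turn '[-0.18,-0.36,-0.54,-0.72,-0.9]' --fingers '[1,1,1,1,1]'

```text
clock: 0.72
eef_pos: [359.1, -439.8, 269.5]
tool_rot: [-3.14, -0.001, 1.196]
force: [1.1, -0.8, -0.6]
width: 85.5
```

```bash
python3 -c "
from h import *
to(602,-184,270,141)"
```

```text
t0.72 pos [ 359.1 -439.8  269.5] rpy [-1.7993e+02 -8.0000e-02  6.8500e+01] q7 0.34 F [ 1.1 -0.8 -0.6] w 85.5
slide [ 3.270e+02  1.323e+02 -2.000e-01] turn -1.265 alt -1.265
```

Request:
play_rows --pt "56 22 0" --pt "112 45 0" --pt "168 68 0" --pt "224 91 0" --pt "280 114 0" --turn '[-0.18,-0.36,-0.54,-0.72,-0.9]' --fingers '[1,1,1,1,1]'

```text
clock: 1.35
eef_pos: [568.7, -219.7, 269.5]
tool_rot: [-3.141, -0.002, 2.101]
force: [0.9, -0.3, 0.8]
width: 85.4
```

```bash
python3 -c "
from h import *
to(602,-184,270,141)"
```

```text
t1.35 pos [ 568.7 -219.7  269.5] rpy [-1.7999e+02 -1.1000e-01  1.2039e+02] q7 0.59 F [ 0.9 -0.3  0.8] w 85.4
slide [13.9 46.8 -0.5] turn -0.360 alt -0.360
```

Request:
play_rows --pt "7 24 0" --pt "14 47 0" --pt "14 47 0" --pt "14 47 0" --turn '[-0.18,-0.36,-0.36,-0.36]' --fingers '[1,1,1,1]'

```text
clock: 1.85
eef_pos: [601.1, -185.2, 269.1]
tool_rot: [-3.14, -0.003, 2.457]
force: [-0.4, 0.3, -0.0]
width: 85.1
```

Run:
```python
from h import *
p=vision.camera_params('wrist')
im,d=vision.get_image('wrist'); save(cv2.convertScaleAbs(im,alpha=1.5),'w1'); np.save('pics/w1.npy',d)
print(p)
to(602,-184,270,141)
print(proj(p,[602,-184,137],True),proj(p,[565,-154.5,140],True))
```

```text
{'fx': 325.19226210127806, 'fy': 325.19226210127806, 'cx': 282.51377044099803, 'cy': 214.69723980801876, 'position': array([ 534.73432936, -132.46200067,  411.59672048]), 'rotation': array([-3.33282028e-01,  8.82358592e-04,  8.85402803e-01])}
t1.90 pos [ 601.  -185.6  269.2] rpy [-1.7993e+02 -1.3000e-01  1.4076e+02] q7 0.83 F [-0.4 -0.2 -0.2] w 85.6
slide [ 0.2  1.8 -0.8] turn -0.004 alt -0.004
[285.81962279 203.61024774] [285.30246829 150.79572736]
```

View pics/w1.png

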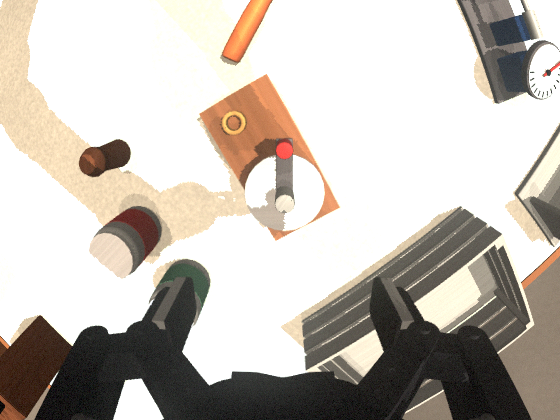

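The wrist view shows boss top at about (285,203) and knob at about (285,150), agreeing with the two fixed-camera measurements within a pixel. Now I refine from the contours.

Run:
```python
from h import *
p=vision.camera_params('wrist')
im=cv2.imread('pics/w1.png')
hsv=cv2.cvtColor(im,cv2.COLOR_BGR2HSV)
m=((hsv[...,0]<8)|(hsv[...,0]>172))&(hsv[...,1]>190)&(hsv[...,2]>120)
ys,xs=np.nonzero(m[135:170,265:305]); print(xs.mean()+265,ys.mean()+135,len(xs))
print('knob',onz(p,xs.mean()+265,ys.mean()+135,140,True).round(1))
c=im[130:250,225:345]; save(cv2.resize(c,None,fx=5,fy=5,interpolation=cv2.INTER_CUBIC),'w1c')
# cover ellipse at 101 predicted
w=((hsv[...,1]<40)&(hsv[...,2]>200)).astype(np.uint8)
for a in np.arange(0,360,45):
    print(a,proj(p,[602+40*np.cos(np.radians(a)),-184+40*np.sin(np.radians(a)),101],True).round(1))
```

```text
nan nan 0
knob [nan nan nan]
0 [310.5 222. ]
45 [325.6 196.6]
90 [317.7 167.7]
135 [290.1 152.8]
180 [259.7 161.9]
225 [245.6 188.8]
270 [255.2 216.7]
315 [281.8 230. ]<stdin>:6: RuntimeWarning: Mean of empty slice.
  ret = ret.dtype.type(ret / rcount)
<stdin>:7: RuntimeWarning: Mean of empty slice.
```

View pics/w1c.png

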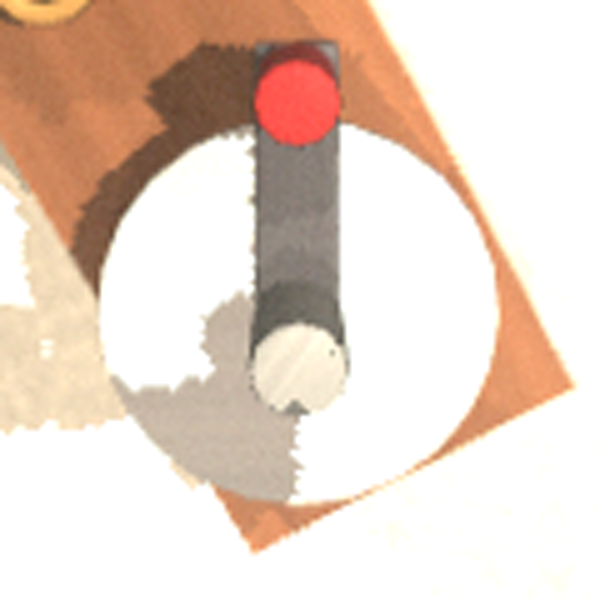

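Run:
```python
from h import *
p=vision.camera_params('wrist')
B=onz(p,284.4,203.0,137,True);K=onz(p,284.0,150.0,140,True);print(B.round(1),K.round(1),np.linalg.norm((B-K)[:2]),np.degrees(np.arctan2((K-B)[1],(K-B)[0])))
to(B[0],B[1],106,np.degrees(np.arctan2((K-B)[1],(K-B)[0])))
```

```text
[ 600.8 -185.   137. ] [ 563.8 -155.3  140. ] 47.46340912037022 141.22810435236033
t1.90 pos [ 601.  -185.6  269.2] rpy [-1.7993e+02 -1.3000e-01  1.4076e+02] q7 0.83 F [-0.4 -0.2 -0.2] w 85.6
slide [  0.2   0.5 163.2] turn -0.008 alt -0.008
```

Request:
play_rows --pt "0 0.5 50" --pt "0 0.5 100" --pt "0 0.5 145" --pt "0 0.5 161" --pt "0 0.5 161" --turn '[-0.008,-0.008,-0.008,-0.008,-0.008]' --fingers '[1,1,1,0.8,0.6]'

```text
clock: 2.52
eef_pos: [600.4, -185.8, 108.1]
tool_rot: [-3.139, -0.003, 2.463]
force: [0.5, 0.4, 0.8]
width: 51.9
```

Run:
```python
from h import *
to(600.8,-185,108,141.2)
p=vision.camera_params('wrist')
im,d=vision.get_image('wrist'); save(cv2.convertScaleAbs(im,alpha=1.3),'w2')
```

```text
t2.52 pos [ 600.4 -185.8  108.1] rpy [-1.7988e+02 -1.7000e-01  1.4113e+02] q7 0.73 F [0.5 0.4 0.8] w 51.9
slide [0.2 0.9 0.1] turn -0.001 alt -0.001
```

View pics/w2.png

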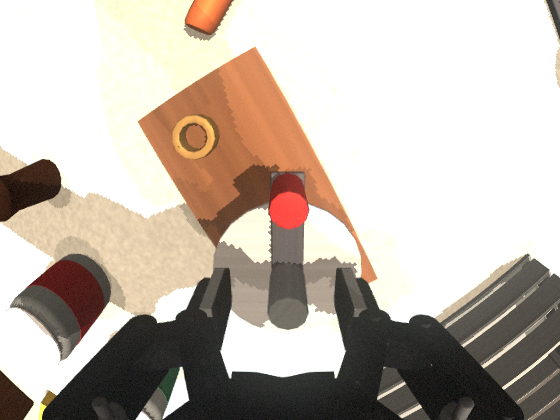

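The boss stands between the pads, near the middle. Closing.

Request:
play_rows --pt "0 1 0" --pt "0 1 0" --pt "0 1 0" --pt "0 1 0" --pt "0 1 0" --turn '[0,0,0,0,0]' --fingers '[0.3,0,0,0,0]'

```text
clock: 3.2
eef_pos: [603.4, -185.2, 111.4]
tool_rot: [3.141, 0.002, 2.463]
force: [-0.9, -0.4, 4.7]
width: 15.8
```

Run:
```python
from h import *
to(600.8,-185,195,141.2)
```

```text
t3.20 pos [ 603.4 -185.2  111.4] rpy [1.7999e+02 1.3000e-01 1.4113e+02] q7 0.73 F [-0.9 -0.4  4.7] w 15.8
slide [  2.   -1.4 -83.6] turn -0.001 alt -0.001
```

Request:
play_rows --pt "0 0 0" --pt "0 0 -10" --pt "0 0 -25" --pt "0 0 -40" --pt "0 0 -40" --turn '[0,0,0,0,0]' --fingers '[0,0,0,0,0]'

```text
clock: 3.82
eef_pos: [604.7, -185.3, 153.4]
tool_rot: [3.14, 0.006, 2.463]
force: [-0.3, 0.3, -5.5]
width: 16.2
```

Run:
```python
from h import *
p=vision.camera_params('wrist')
im,d=vision.get_image('wrist'); save(cv2.convertScaleAbs(im,alpha=1.3),'w3')
im,d=vision.get_image('scene'); save(cv2.resize(im[170:310,190:390],None,fx=4,fy=4,interpolation=cv2.INTER_CUBIC),'s3')
to(600.8,-185,195,141.2)
```

```text
t3.92 pos [ 603.2 -185.3  151.6] rpy [1.8000e+02 1.5000e-01 1.4113e+02] q7 0.76 F [-0.7 -0.3 -6.1] w 15.8
slide [  1.9  -1.3 -43.4] turn -0.001 alt -0.001
```

View pics/w3.png

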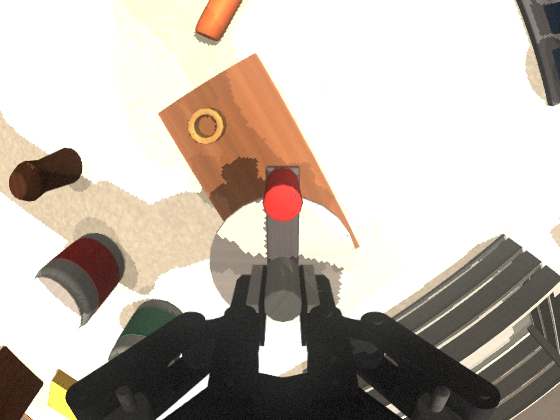

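View pics/s3.png

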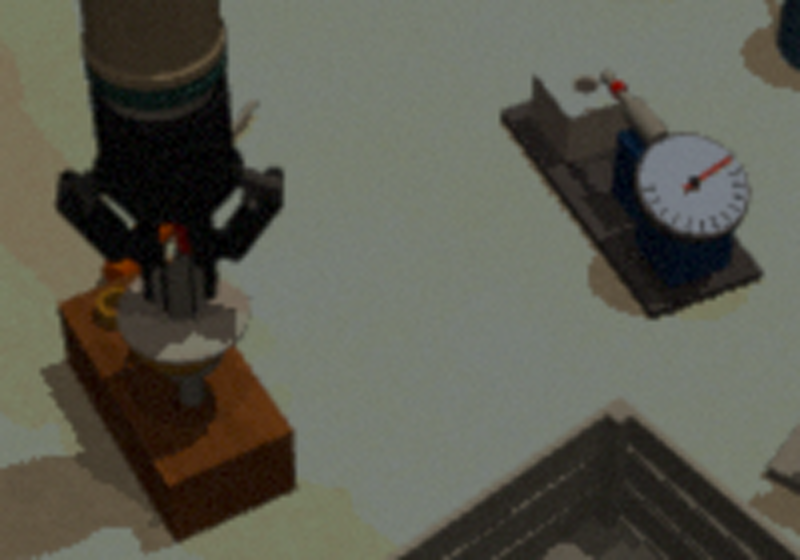

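The spindle is clear of the holder and hangs straight, and the force shows about 6 N of weight. Wrist view: knob at (282,202), boss top about (282,265).

Run:
```python
from h import *
p=vision.camera_params('wrist'); s=ctrl.read_state(); R=Ro.from_euler('xyz',s['tool_rot']).as_matrix()
z=s['eef_pos'][2]
im=cv2.imread('pics/w3.png'); save(cv2.resize(im[170:330,200:360],None,fx=4,fy=4,interpolation=cv2.INTER_CUBIC),'w3c')
for n,uv,h in [('knob',(282.5,202.5),80),('boss',(283,266),77)]:
    P=onz(p,*uv,z-51.4+h,True); print(n,P.round(1),(R.T@(P-s['eef_pos'])).round(1))
to(545.5,207.5,260,141.2)
```

```text
knob [ 563.3 -154.7  180.2] [ 50.2  -1.2 -28.7]
boss [ 585.1 -172.   177.2] [ 22.4  -1.  -25.7]
t3.92 pos [ 603.2 -185.3  151.6] rpy [1.8000e+02 1.5000e-01 1.4113e+02] q7 0.76 F [-0.7 -0.3 -6.1] w 15.8
slide [ 291.2  269.6 -109.1] turn -0.001 alt -0.001
```

View pics/w3c.png

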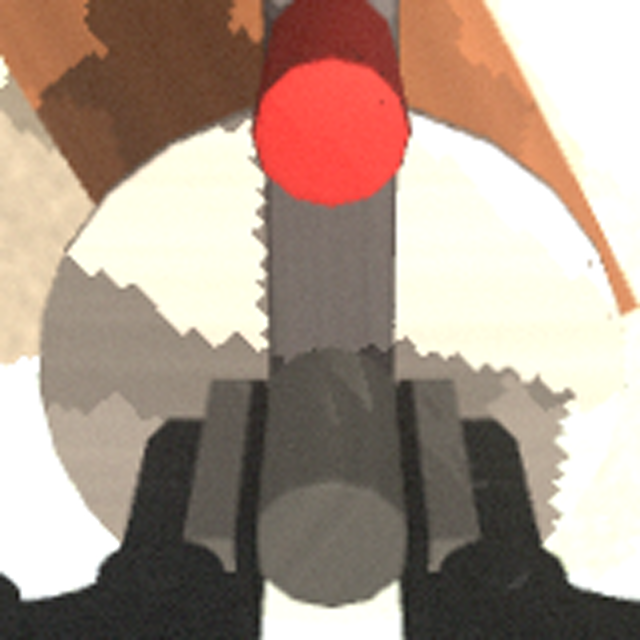

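Run:
```python
from h import *
p=vision.camera_params('wrist'); s=ctrl.read_state(); R=Ro.from_euler('xyz',s['tool_rot']).as_matrix()
z=s['eef_pos'][2]
for n,uv,h in [('knob',(282.4,202.4),80),('boss',(282.6,305.9),77)]:
    P=onz(p,*uv,z-51.4+h,True); print(n,P.round(1),(R.T@(P-s['eef_pos'])).round(1))
```

```text
knob [ 563.2 -154.7  180.2] [ 50.2  -1.3 -28.7]
boss [ 600.5 -184.7  177.2] [  2.4  -1.2 -25.6]
```

Run:
```python
from h import *
to(485,140,245,141.2)
```

```text
t3.92 pos [ 603.2 -185.3  151.6] rpy [1.8000e+02 1.5000e-01 1.4113e+02] q7 0.76 F [-0.7 -0.3 -6.1] w 15.8
slide [295.9 179.1 -94.2] turn -0.001 alt -0.001
```

Request:
play_rows --pt "0 0 -40" --pt "0 0 -94" --pt "40 24 -94" --pt "80 48 -94" --pt "120 73 -94" --turn '[0,0,0,0,0]' --fingers '[0,0,0,0,0]'

```text
clock: 4.55
eef_pos: [554.2, -51.9, 244.8]
tool_rot: [-3.141, 0.002, 2.463]
force: [0.2, 1.2, -6.0]
width: 15.9
```

Request:
play_rows --pt "50 30 0" --pt "95 58 0" --pt "140 85 0" --pt "176 106 0" --pt "176 106 0" --turn '[0,0,0,0,0]' --fingers '[0,0,0,0,0]'

```text
clock: 5.18
eef_pos: [481.7, 145.6, 244.6]
tool_rot: [3.141, -0.0, 2.471]
force: [0.5, -0.4, -5.7]
width: 16.3
```

Run:
```python
from h import *
im,d=vision.get_image('wrist'); save(cv2.convertScaleAbs(im,alpha=1.3),'w4')
im,d=vision.get_image('scene'); save(cv2.resize(im[110:260,230:430],None,fx=4,fy=4,interpolation=cv2.INTER_CUBIC),'s4')
to(485,140,245,141.2)
p=vision.camera_params('wrist');print(proj(p,[545.5,207.5,55],True))
```

```text
t5.28 pos [483.4 140.9 244.2] rpy [-1.7990e+02  1.1000e-01  1.4118e+02] q7 0.21 F [ 0.4 -0.8 -5.7] w 16.2
slide [-1.8  0.3 -0.8] turn -0.000 alt -0.000
[367.86999574 193.47512259]
```

View pics/w4.png

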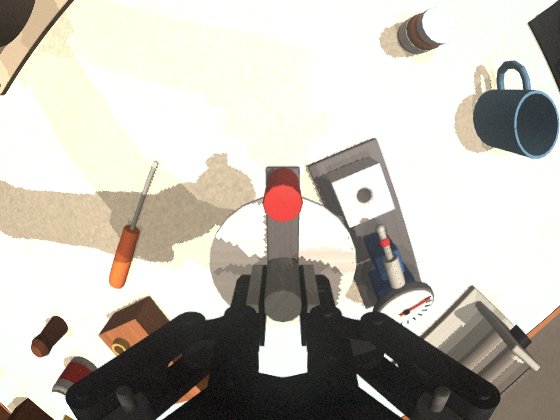

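View pics/s4.png

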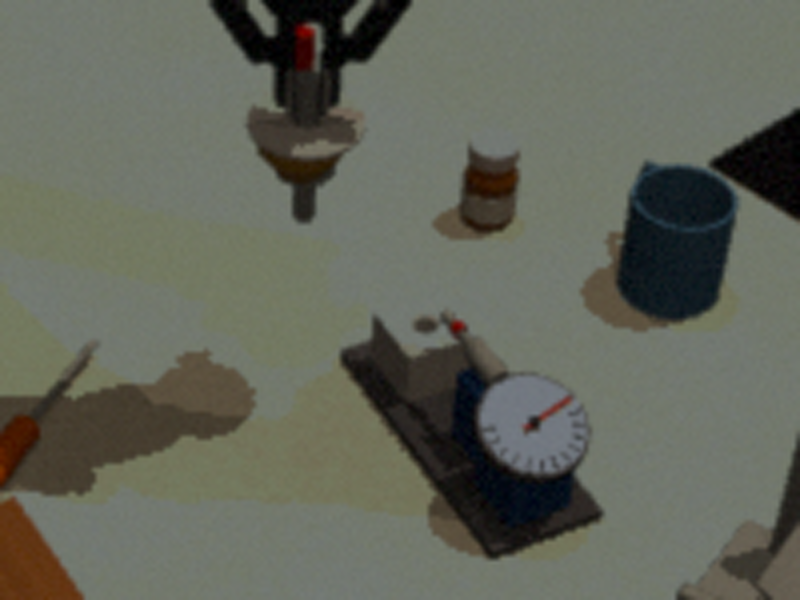

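Wrist view: socket hole at about (364,195), spindle held upright and clear. Refining the hole centre.

Run:
```python
from h import *
im=cv2.imread('pics/w4.png'); g=cv2.cvtColor(im,cv2.COLOR_BGR2GRAY)
m=(g[182:210,350:380]<150).astype(np.uint8)
n,l,st,c=cv2.connectedComponentsWithStats(m); print(st,c+[350,182])
i=1+np.argmax([ (0 if abs(c[k][0]-14.5)>6 or abs(c[k][1]-13)>6 else st[k][4]) for k in range(1,n)])
u,v=c[i]+[350,182]
s=ctrl.read_state(); p=vision.camera_params('wrist'); R=Ro.from_euler('xyz',s['tool_rot']).as_matrix()
S=onz(p,u,v,54,True); print('sock',S.round(1))
z=s['eef_pos'][2]
c=im[170:330,200:360]; save(cv2.resize(c,None,fx=4,fy=4,interpolation=cv2.INTER_CUBIC),'w4c')
for n,uv,h in [('knob',(282.4,202.4),80),('boss',(282.6,305.9),77)]:
    P=onz(p,*uv,z-51.4+h,True); print(n,(R.T@(P-s['eef_pos'])).round(1))
print(R.T@(S-s['eef_pos']))
hsv=cv2.cvtColor(im,cv2.COLOR_BGR2HSV); m=((hsv[...,0]<5)|(hsv[...,0]>172))&(hsv[...,1]>130)&(hsv[...,2]>225)
ys,xs=np.nonzero(m[150:230,250:310]); print(xs.mean()+250,ys.mean()+150,len(xs))
```

```text
[[  0   0  30  28 680]
 [  7   6  14  15 160]] [[364.68088235 195.61911765]
 [363.73125    194.99375   ]]
sock [544.4 202.9  54. ]
knob [ 50.3  -1.3 -28.7]
boss [  2.5  -1.2 -25.6]
[ -8.29345771  86.8438145  190.01966269]
282.29462571976967 202.82053742802304 1042
```

View pics/w4c.png

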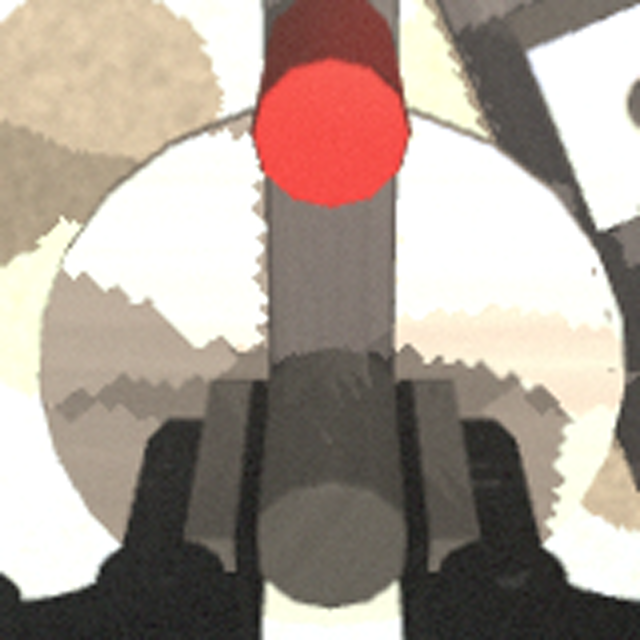

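The arm was still settling during that picture (y went from 145.6 to 140.9), which explains the 5 mm disagreement. Retaking it.

```bash
cat >> h.py <<'E'
def wshot(name,boost=1.3):
    p=vision.camera_params('wrist'); s=ctrl.read_state(); im,d=vision.get_image('wrist'); im=cv2.convertScaleAbs(im,alpha=boost); save(im,name)
    return p,s,Ro.from_euler('xyz',s['tool_rot']).as_matrix(),im
def hole(im,u0,v0,r=15,th=150):
    g=cv2.cvtColor(im,cv2.COLOR_BGR2GRAY); u0=int(u0);v0=int(v0)
    n,l,st,c=cv2.connectedComponentsWithStats((g[v0-r:v0+r,u0-r:u0+r]<th).astype(np.uint8))
    k=min(range(1,n),key=lambda k:np.hypot(*(c[k]-r))-(5 if st[k][4]>60 else 0)); print('area',st[k][4]); return c[k]+[u0-r,v0-r]
E
python3 - <<'E'
from h import *
for i in range(2):
    p,s,R,im=wshot('w5%d'%i); e=s['eef_pos']
    hu=hole(im,365,195); S=onz(p,*hu,54,True)
    print(e.round(1),hu.round(1),'sock',S.round(1),(R.T@(S-e)).round(1))
to(485,140,245,141.2)
E
```

```text
area 159
[483.4 140.9 244.2] [367.  190.4] sock [542.4 208.8  54. ] [ -3.1  90.2 190. ]
area 160
[483.8 140.1 244.1] [367.6 189.5] sock [542.5 208.7  54. ] [ -2.1  90.6 189.9]
t5.38 pos [484.  139.7 244.1] rpy [-1.799e+02  1.200e-01  1.410e+02] q7 0.21 F [ 0.1  0.3 -5.2] w 16.0
slide [-0.6  0.9 -0.9] turn -0.003 alt -0.003
```

Request:
play_rows --pt "-2 45 0" --pt "-4.5 92 0" --pt "-4.5 92 30" --pt "-4.5 92 65" --pt "-4.5 92 65" --turn '[0,0,0,0,0]' --fingers '[0,0,0,0,0]'

```text
clock: 6.0
eef_pos: [543.8, 205.2, 176.0]
tool_rot: [-3.133, -0.001, 2.459]
force: [-0.1, -0.6, -5.1]
width: 16.1
```

Request:
play_rows --pt "0 0 0" --pt "0 0 0" --turn '[0,0]' --fingers '[0,0]'

```text
clock: 6.25
eef_pos: [544.8, 204.9, 177.2]
tool_rot: [-3.134, 0.001, 2.457]
force: [0.1, -0.1, -6.0]
width: 16.1
```

Run:
```python
from h import *
im,d=vision.get_image('scene'); save(cv2.convertScaleAbs(cv2.resize(im[100:250,250:400],None,fx=4,fy=4,interpolation=cv2.INTER_CUBIC),alpha=1.6),'s6')
p,s,R,im=wshot('w6'); print(s['eef_pos'])
im,d=vision.get_image('top'); save(cv2.convertScaleAbs(cv2.resize(im[140:260,150:300],None,fx=4,fy=4,interpolation=cv2.INTER_CUBIC),alpha=1.6),'t6')
to()
```

```text
[544.73673396 205.11969512 177.23783499]
t6.40 pos [544.5 205.3 177. ] rpy [-1.7958e+02  2.0000e-02  1.4086e+02] q7 0.08 F [ 0.1  0.1 -6.3] w 16.1
slide [0. 0. 0.] turn 0.000 alt 0.000
```

View pics/s6.png

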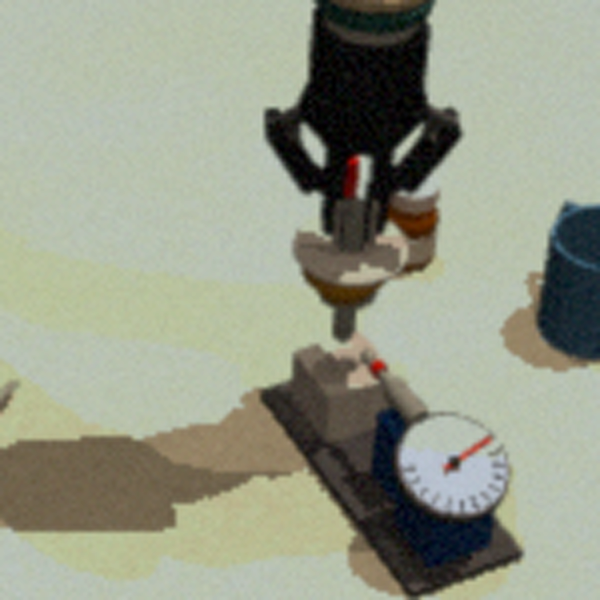

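View pics/w6.png

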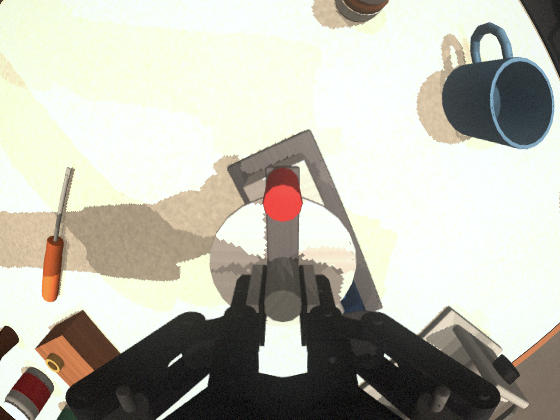

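View pics/t6.png

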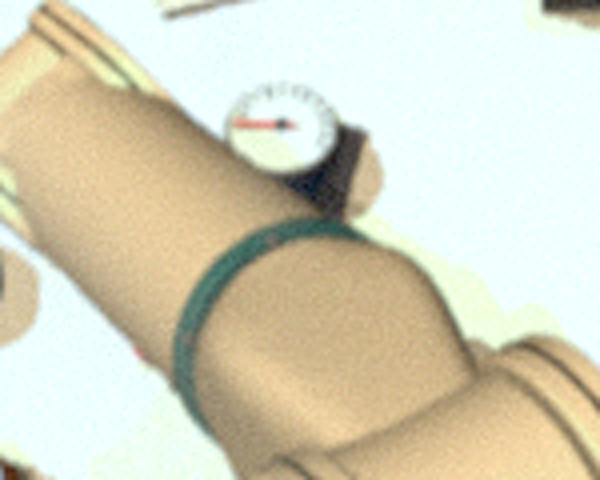

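Run:
```python
from h import *
q=vision.camera_params('scene')
h=lambda a,b:(250+(a+.5)/4-.5,100+(b+.5)/4-.5)
for b in (332,335,338): print(onz(q,*h(344.5,b),82.6).round(1))
s=ctrl.read_state(); R=Ro.from_euler('xyz',s['tool_rot']).as_matrix()
print('exp foot',s['eef_pos']+R@np.array([2.4,-1.2,94.4]))
print(R.T@np.array([547.7-546.,0,0]))
```

```text
[541.6 209.4  82.6]
[544.  207.2  82.6]
[546.3 204.9  82.6]
exp foot [541.43460675 205.38418522  82.65338637]
[-1.31844175  1.07315242 -0.00743153]
```

Scene and wrist agree that the foot is about 3 mm short of the socket axis laterally. Correcting.

Run:
```python
from h import *
to(545.6,208.6,165)
```

```text
t6.40 pos [544.5 205.3 177. ] rpy [-1.7958e+02  2.0000e-02  1.4086e+02] q7 0.08 F [ 0.1  0.1 -6.3] w 16.1
slide [ 1.2  3.3 12. ] turn 0.000 alt 0.000
```

Request:
play_rows --pt "1.2 3.3 6" --pt "1.2 3.3 12" --pt "1.2 3.3 12" --pt "1.2 3.3 12" --turn '[0,0,0,0]' --fingers '[0,0,0,0]'

```text
clock: 6.9
eef_pos: [545.5, 208.6, 164.9]
tool_rot: [-3.134, 0.0, 2.458]
force: [-0.8, 0.0, -6.0]
width: 15.8
```

Run:
```python
from h import *
im,d=vision.get_image('scene'); save(cv2.convertScaleAbs(cv2.resize(im[150:220,300:370],None,fx=8,fy=8,interpolation=cv2.INTER_CUBIC),alpha=1.6),'s7')
to(545.6,208.6,165)
```

```text
t6.95 pos [545.6 208.7 165. ] rpy [-1.7959e+02  1.0000e-02  1.4086e+02] q7 0.07 F [ 0.6  0.3 -5.3] w 16.0
slide [-0.  -0.1  0. ] turn 0.000 alt 0.000
```

View pics/s7.png

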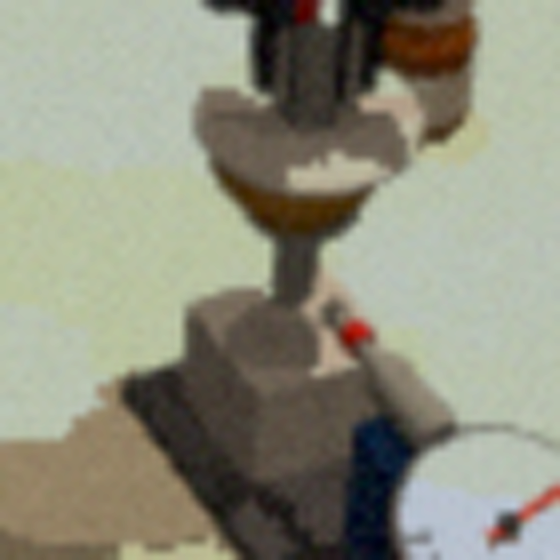

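Run:
```python
from h import *
q=vision.camera_params('scene')
k=lambda a,b:(300+(a+.5)/8-.5,150+(b+.5)/8-.5)
# original hole in first image, refine
im=cv2.imread('pics/scene0.png'); save(cv2.convertScaleAbs(cv2.resize(im[150:220,300:370],None,fx=8,fy=8,interpolation=cv2.INTER_CUBIC),alpha=1.6),'s0c')
for z in (70.6,80): 
  for dx in (0,):
    P=proj(q,[541.4+1.1,205.4+3.3,z]); print(z,(P-[300,150])*8+4)
for a in [(296,290),(296,296)]: print(onz(q,*k(*a),70.6).round(1))
```

```text
70.6 [288.25307157 292.07088595]
80 [289.87289963 272.53975823]
[543.8 211.6  70.6]
[546.2 209.3  70.6]
```

View pics/s0c.png

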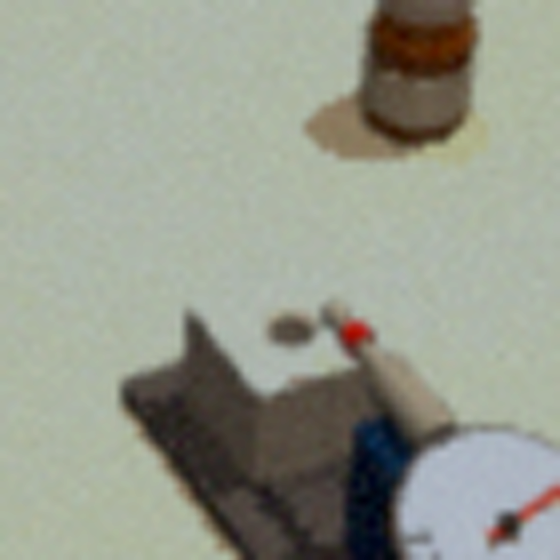

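Foot and hole agree to within about 1 mm in the scene view. Lowering gently with force checks.

Request:
play_rows --pt "0 0 7" --pt "0 0 13" --pt "0 0 18" --pt "0 0 22" --turn '[0,0,0,0]' --fingers '[0,0,0,0]'

```text
clock: 7.45
eef_pos: [545.4, 208.6, 142.5]
tool_rot: [-3.134, 0.0, 2.458]
force: [-0.5, -0.0, -5.5]
width: 16.1
```

Run:
```python
from h import *
to(545.6,208.6,130)
```

```text
t7.45 pos [545.4 208.6 142.5] rpy [-179.58    0.    140.86] q7 0.05 F [-0.5 -0.  -5.5] w 16.1
slide [-0.1  0.2 12.5] turn 0.000 alt 0.000
```

Request:
play_rows --pt "0 0 6" --pt "0 0 12" --pt "0 0 16" --pt "0 0 16" --turn '[0,0,0,0]' --fingers '[0,0,0,0]'

```text
clock: 7.95
eef_pos: [545.3, 208.6, 126.2]
tool_rot: [-3.134, -0.0, 2.459]
force: [-0.3, 1.0, -5.0]
width: 16.2
```

Run:
```python
from h import *
to(545.6,208.6,112)
im,d=vision.get_image('scene'); save(cv2.convertScaleAbs(cv2.resize(im[150:250,300:400],None,fx=6,fy=6,interpolation=cv2.INTER_CUBIC),alpha=1.6),'s8')
```

```text
t7.95 pos [545.3 208.6 126.2] rpy [-1.7957e+02 -2.0000e-02  1.4087e+02] q7 0.03 F [-0.3  1.  -5. ] w 16.2
slide [-0.2  0.3 14.2] turn 0.000 alt 0.000
```

View pics/s8.png

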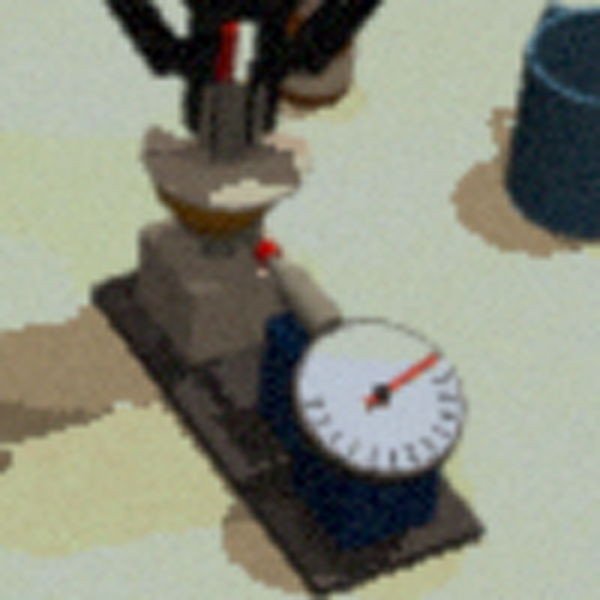

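Journal is well inside the hole, no side force. Down to about 5 mm above home to read the gauge first.

Request:
play_rows --pt "0 0 4" --pt "0 0 8" --pt "0 0 12" --pt "0 0 14.5" --pt "0 0 14.5" --turn '[0,0,0,0,0]' --fingers '[0,0,0,0,0]'

```text
clock: 8.62
eef_pos: [545.1, 208.6, 111.4]
tool_rot: [-3.134, -0.001, 2.459]
force: [0.3, 0.6, -7.8]
width: 15.9
```

```bash
cat >> h.py <<'E'
def gauge(name=None):
    q=vision.camera_params('scene'); im,d=vision.get_image('scene'); r=_g(q,im)
    if name: save(cv2.convertScaleAbs(cv2.resize(im[150:250,300:400],None,fx=6,fy=6,interpolation=cv2.INTER_CUBIC),alpha=1.6),name)
    return r
def _g(q,im):
    a=np.radians(-14.6); X=np.array([np.cos(a),np.sin(a),0]); Y=np.array([-np.sin(a),np.cos(a),0]); t=np.radians(20)
    # dial normal tilted toward +X (faces away from socket)
    n=np.array([0,0,1.])*np.cos(t)+X*np.sin(t); D=X*np.cos(t)-np.array([0,0,1.])*np.sin(t)
    C=np.array([686.7,171.0,83.6])
    hsv=cv2.cvtColor(im,cv2.COLOR_BGR2HSV); cu,cv_=proj(q,C); 
    m=((hsv[...,0]<12)|(hsv[...,0]>168))&(hsv[...,1]>110)&(hsv[...,2]>50)
    ys,xs=np.nonzero(m); k=np.hypot(xs-cu,ys-cv_)<16; pts=[]
    for u,v in zip(xs[k],ys[k]):
        o,r=ray(q,u,v); P=o+r*(((C-o)@n)/(r@n))-C; pts.append([P@D,P@Y])
    pts=np.array(pts); rr=np.hypot(*pts.T); pts=pts[rr<42]; rr=rr[rr<42]
    w=pts[rr>12]; ang=np.arctan2(*(w.mean(0)[::-1]))
    print('gauge n',len(pts),'ang %.3f'%ang,'maxr %.0f'%rr.max())
    return ang
E
python3 - <<'E'
from h import *
to(545.6,208.6,112)
q=vision.camera_params('scene'); a0=_g(q,cv2.imread('pics/scene0.png'))
a=gauge('s9'); print('reading mm',((a0-a)%(2*np.pi))/.3)
print(gauge())
E
```

```text
t8.62 pos [545.1 208.6 111.4] rpy [-1.7956e+02 -4.0000e-02  1.4087e+02] q7 0.02 F [ 0.3  0.6 -7.8] w 15.9
slide [-0.4  0.4 -0.6] turn 0.000 alt 0.000Traceback (most recent call last):
  File "<stdin>", line 3, in <module>
NameError: name '_g' is not defined
```

```bash
sed -i 's/_g(/gang(/g' h.py
python3 - <<'E'
from h import *
q=vision.camera_params('scene'); a0=gang(q,cv2.imread('pics/scene0.png'))
a=gauge('s9'); print('reading mm',((a0-a)%(2*np.pi))/.3)
print(gauge())
E
```

```text
gauge n 9 ang 1.847 maxr 31
gauge n 10 ang -0.288 maxr 27
reading mm 7.117863945666385
gauge n 11 ang -0.288 maxr 27
-0.2884367846613799
```

View pics/s9.png

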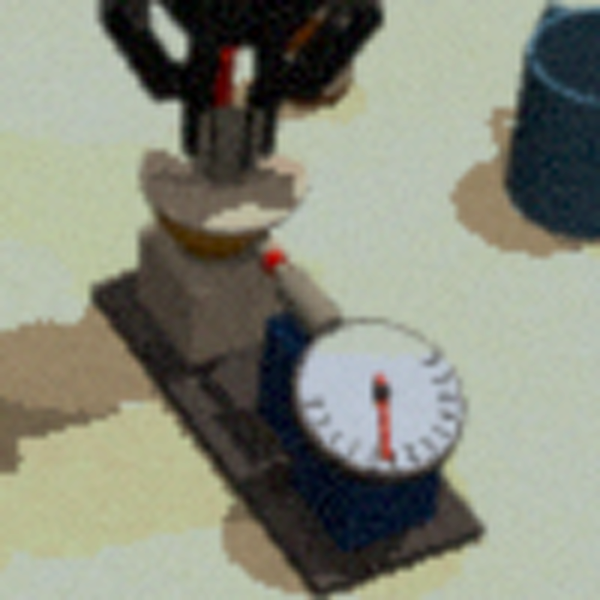

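Gauge reads about 7 mm about 5 mm above home, so it isn't near its lowest. Pressing home in small steps.

Request:
play_rows --pt "0 0 1.5" --pt "0 0 3" --pt "0 0 4" --pt "0 0 4.5" --pt "0 0 4.5" --turn '[0,0,0,0,0]' --fingers '[0,0,0,0,0]'

```text
clock: 9.35
eef_pos: [545.1, 208.5, 107.0]
tool_rot: [-3.134, -0.001, 2.459]
force: [0.4, 1.3, -5.2]
width: 16.0
```

Run:
```python
from h import *
to(545.6,208.6,106)
a=gauge('s10'); print('reading mm',((1.847-a)%(2*np.pi))/.3)
```

```text
t9.35 pos [545.1 208.5 107. ] rpy [-1.7956e+02 -3.0000e-02  1.4087e+02] q7 0.02 F [ 0.4  1.3 -5.2] w 16.0
slide [-0.3  0.4  1. ] turn 0.000 alt 0.000
gauge n 12 ang -0.347 maxr 28
reading mm 7.312728197193709
```

View pics/s10.png

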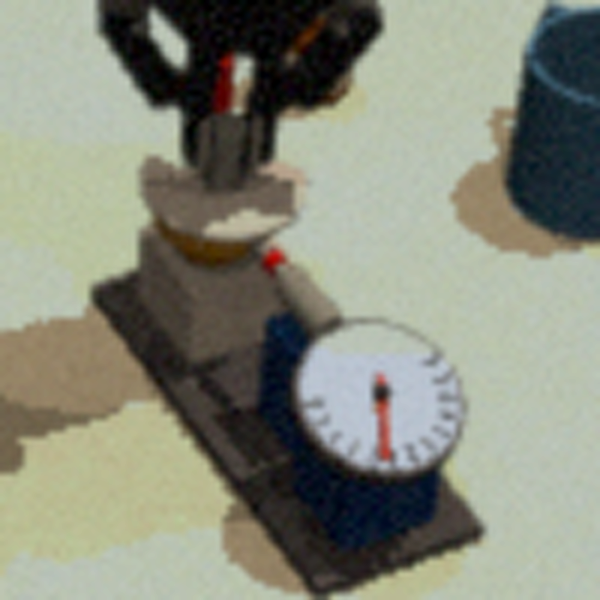

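Request:
play_rows --pt "0 0 0.6" --pt "0 0 1.2" --pt "0 0 1.2" --turn '[0,0,0]' --fingers '[0,0,0]'

```text
clock: 9.78
eef_pos: [545.2, 208.5, 106.5]
tool_rot: [-3.134, -0.0, 2.459]
force: [-3.5, -0.5, 3.8]
width: 16.4
```

Request:
play_rows --pt "0 0 0.5" --pt "0 0 0.8" --turn '[0,0]' --fingers '[0,0]'

```text
clock: 10.02
eef_pos: [545.2, 208.6, 106.4]
tool_rot: [-3.134, 0.0, 2.459]
force: [-4.3, -1.1, 9.4]
width: 16.0
```

Force rose to +9 N at TCP z 106.4, which is exactly the expected home height. Let go, rise a little and measure the boss position from two headings.

Request:
play_rows --pt "0 0 -0.3" --pt "0 0 -0.3" --pt "0 0 -0.3" --pt "0 0 -0.3" --turn '[0,0,0,0]' --fingers '[0,0.2,0.5,0.6]'

```text
clock: 10.52
eef_pos: [546.0, 208.6, 107.0]
tool_rot: [-3.135, 0.001, 2.458]
force: [0.1, -0.7, 0.4]
width: 51.3
```

Request:
play_rows --pt "0 0 -25" --pt "0 0 -50" --pt "0 0 -60" --pt "0 0 -60" --pt "0 0 -60" --turn '[0,0,0,0,0]' --fingers '[0.6,0.7,0.7,0.7,0.7]'

```text
clock: 11.15
eef_pos: [545.7, 208.5, 166.1]
tool_rot: [-3.134, 0.001, 2.458]
force: [-0.5, 0.4, -0.5]
width: 59.8
```

Run:
```python
from h import *
to()
p,s,R,im=wshot('w11'); 
save(cv2.resize(im[150:310,200:360],None,fx=4,fy=4,interpolation=cv2.INTER_CUBIC),'w11c')
import pickle; pickle.dump((p,s),open('w11.pkl','wb'))
a=gauge('s11'); print('reading mm',((1.847-a)%(2*np.pi))/.3)
```

```text
t11.15 pos [545.7 208.5 166.1] rpy [-1.7956e+02  4.0000e-02  1.4084e+02] q7 0.07 F [-0.5  0.4 -0.5] w 59.8
slide [0. 0. 0.] turn 0.000 alt 0.000
gauge n 12 ang -0.256 maxr 28
reading mm 7.011477966312167
```

View pics/w11c.png

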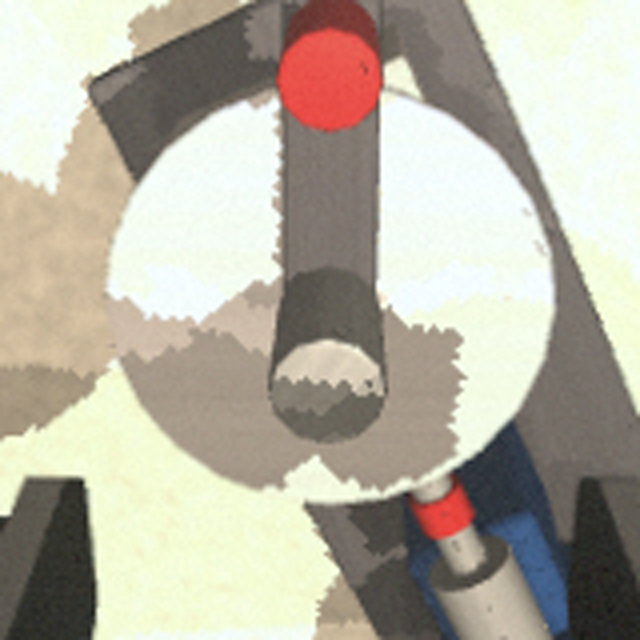

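View pics/s11.png

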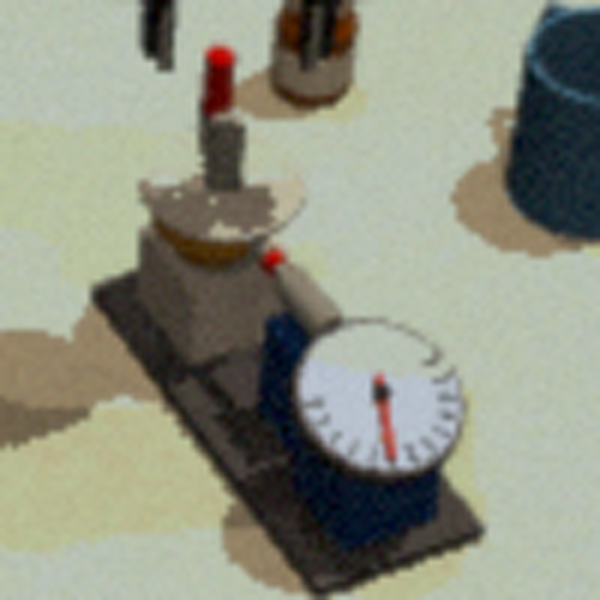

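Spindle stands home, released, reading 7.0 mm. Boss top at (281.6,247.4) px. Now I turn the open gripper for a second heading (also the start of the winding stroke).

Request:
play_rows --pt "0 0 0" --pt "0 0 0" --pt "0 0 0" --pt "0 0 0" --pt "0 0 0" --turn '[0.18,0.36,0.54,0.72,0.9]' --fingers '[0.7,0.7,0.7,0.7,0.7]'

```text
clock: 11.88
eef_pos: [545.3, 208.4, 165.3]
tool_rot: [-3.136, 0.007, 1.553]
force: [-0.3, 0.2, 0.1]
width: 59.9
```

Request:
play_rows --pt "0 0 0" --pt "0 0 0" --pt "0 0 0" --pt "0 0 0" --pt "0 0 0" --turn '[0.18,0.36,0.54,0.72,0.9]' --fingers '[0.7,0.7,0.7,0.7,0.7]'

```text
clock: 12.5
eef_pos: [544.8, 208.4, 164.5]
tool_rot: [3.14, 0.01, 0.647]
force: [-0.7, -0.3, 0.1]
width: 60.0
```

Run:
```python
from h import *
to(545.7,208.5,166,-9)
```

```text
t12.50 pos [544.8 208.4 164.5] rpy [179.9    0.57  37.06] q7 -1.36 F [-0.7 -0.3  0.1] w 60.0
slide [ 0.7  0.4 -1.5] turn 0.804 alt 0.804
```

Request:
play_rows --pt "0.7 0.4 -1.5" --pt "0.7 0.4 -1.5" --pt "0.7 0.4 -1.5" --pt "0.7 0.4 -1.5" --pt "0.7 0.4 -1.5" --turn '[0.18,0.36,0.54,0.72,0.8]' --fingers '[0.7,0.7,0.7,0.7,0.7]'

```text
clock: 13.12
eef_pos: [545.2, 208.5, 165.2]
tool_rot: [3.132, 0.007, -0.156]
force: [0.2, 0.5, -0.1]
width: 59.6
```

Request:
play_rows --pt "0 0 0" --pt "0 0 0" --turn '[0,0]' --fingers '[0.7,0.7]'

```text
clock: 13.38
eef_pos: [544.9, 208.6, 164.8]
tool_rot: [3.132, 0.007, -0.155]
force: [0.7, -0.4, -0.2]
width: 59.7
```

Run:
```python
from h import *
to()
p,s,R,im=wshot('w12'); print(s['qpos'].round(2))
u,v=proj(p,[545,209,132],True); print(u,v); u=int(u);v=int(v)
save(cv2.resize(im[v-80:v+80,u-80:u+80],None,fx=4,fy=4,interpolation=cv2.INTER_CUBIC),'w12c'); print(u-80,v-80)
import pickle; pickle.dump((p,s),open('w12.pkl','wb'))
```

```text
t13.38 pos [544.9 208.6 164.8] rpy [179.43   0.42  -8.85] q7 -1.98 F [ 0.7 -0.4 -0.2] w 59.7
slide [0. 0. 0.] turn 0.000 alt 0.000
[-0.55  0.63  0.21  1.77 -0.17  0.77 -1.98]
279.7852454832428 251.05491528604884
199 171
```

View pics/w12c.png

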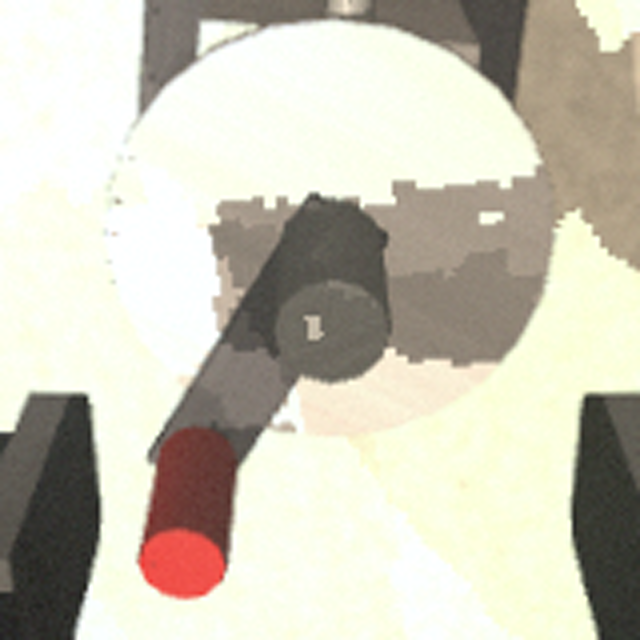

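Run:
```python
from h import *
import pickle
A=[];b=[]
for f,uv in (('w11',(281.6,247.4)),('w12',(281.6,253.4))):
    p,s=pickle.load(open(f+'.pkl','rb')); R=Ro.from_euler('xyz',s['tool_rot']).as_matrix()
    P=onz(p,*uv,132,True); print(f,P.round(1),'tool',(R.T@(P-s['eef_pos'])).round(1))
    A+= [np.r_[1,0,R[0,:2]],np.r_[0,1,R[1,:2]]]; b+=[P[0],P[1]]
x=np.linalg.lstsq(np.array(A),np.array(b),rcond=None)[0]; print('boss xy',x[:2].round(2),'bias tool',x[2:].round(2))
to(x[0],x[1],107.5,-9)
```

```text
w11 [542.2 208.7 132. ] tool [ 2.9 -1.8 34.1]
w12 [543.3 208.2 132. ] tool [-1.3  0.4 32.8]
boss xy [542.68 208.28] bias tool [0.62 0.01]
t13.43 pos [545.  208.6 164.9] rpy [179.44   0.4   -8.87] q7 -1.98 F [-0.6  0.3 -0.7] w 60.0
slide [-1.8  0.1 57.5] turn 0.002 alt 0.002
```

Request:
play_rows --pt "-1 0.2 25" --pt "-1 0.2 50" --pt "-1 0.2 57" --pt "-1 0.2 57" --pt "-1 0.2 57" --turn '[0,0,0,0,0]' --fingers '[0.6,0.6,0.6,0.5,0.5]'

```text
clock: 14.05
eef_pos: [544.2, 208.2, 108.8]
tool_rot: [3.133, 0.006, -0.155]
force: [-0.5, 0.9, 0.0]
width: 42.4
```

Run:
```python
from h import *
to(544,208.3,107.5,-9)
p,s,R,im=wshot('w13')
save(cv2.resize(im[200:360,200:360],None,fx=4,fy=4,interpolation=cv2.INTER_CUBIC),'w13c')
```

```text
t14.05 pos [544.2 208.2 108.8] rpy [179.49   0.32  -8.88] q7 -1.97 F [-0.5  0.9  0. ] w 42.4
slide [-0.2 -0.1  1.3] turn 0.002 alt 0.002
```

View pics/w13c.png

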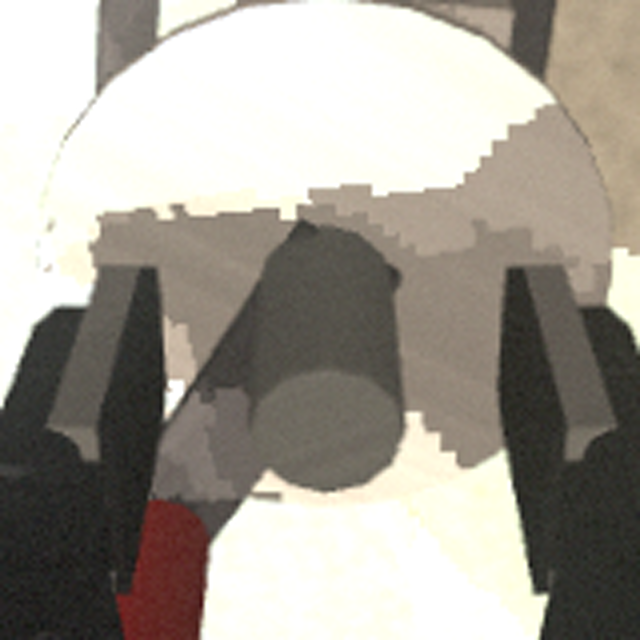

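Boss sits about 0.8 mm to image-left of the middle of the jaws. Shifting and closing.

Request:
play_rows --pt "0 -0.8 0.5" --pt "0 -0.8 0.5" --pt "0 -0.8 0.5" --pt "0 -0.8 0.5" --pt "0 -0.8 0.5" --turn '[0,0,0,0,0]' --fingers '[0.4,0.3,0,0,0]'

```text
clock: 14.72
eef_pos: [544.5, 209.0, 108.9]
tool_rot: [3.133, 0.005, -0.155]
force: [-1.2, -0.4, 5.4]
width: 16.2
```

Run:
```python
from h import *
to(); s=ctrl.read_state(); print(s['torque'].round(2))
p,s,R,im=wshot('w14')
save(cv2.resize(im[200:360,200:360],None,fx=4,fy=4,interpolation=cv2.INTER_CUBIC),'w14c')
a=gauge('s14'); print('reading mm',((1.847-a)%(2*np.pi))/.3)
```

```text
t14.72 pos [544.5 209.  108.9] rpy [179.51   0.29  -8.88] q7 -1.97 F [-1.2 -0.4  5.4] w 16.2
slide [0. 0. 0.] turn 0.000 alt 0.000
[-0.06  0.21  0.  ]
gauge n 11 ang -0.256 maxr 28
reading mm 7.011477966312167
```

View pics/w14c.png

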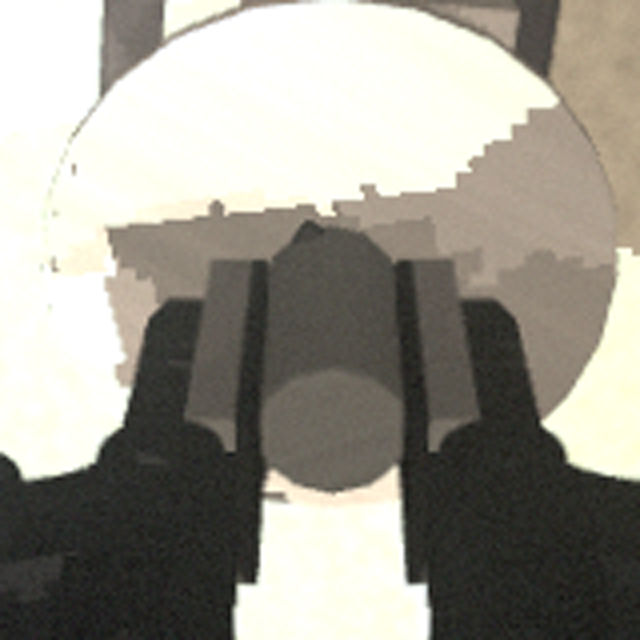

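Boss gripped symmetrically and side force is about 1 N. Jaw centring at both headings puts the axis at about (545.0, 208.9) in TCP coordinates. Test turn.

Request:
play_rows --pt "0.3 0 -0.3" --pt "0.3 0 -0.3" --pt "0.3 0 -0.3" --turn '[-0.1,-0.2,-0.3]' --fingers '[0,0,0]'

```text
clock: 15.2
eef_pos: [544.4, 209.2, 108.9]
tool_rot: [3.135, 0.008, 0.148]
force: [-1.2, 1.0, -0.1]
width: 16.1
```

Run:
```python
from h import *
to(545,208.9,108.9); s=ctrl.read_state(); print(s['torque'].round(2))
a=gauge('s15'); print('reading mm',((1.847-a)%(2*np.pi))/.3)
```

```text
t15.20 pos [544.4 209.2 108.9] rpy [179.64   0.47   8.48] q7 -1.75 F [-1.2  1.  -0.1] w 16.1
slide [0.6 0.4 0. ] turn 0.000 alt 0.000
[ 0.23  0.21 -0.04]
gauge n 12 ang -0.651 maxr 29
reading mm 8.327147577085025
```

Turning ccw raises the reading (7.0→8.3) with about 1.5 N side force. Continuing.

Request:
play_rows --pt "0.3 0.2 0" --pt "0.3 0.2 0" --pt "0.3 0.2 0" --pt "0.3 0.2 0" --pt "0.3 0.2 0" --turn '[-0.13,-0.26,-0.39,-0.52,-0.65]' --fingers '[0,0,0,0,0]'

```text
clock: 15.88
eef_pos: [544.1, 209.6, 109.0]
tool_rot: [-3.14, 0.01, 0.804]
force: [-2.1, 1.3, 1.8]
width: 15.6
```

```bash
cat > st.py <<'E'
from h import *
import sys
to(545,208.9,108.9); s=ctrl.read_state(); print(s['torque'].round(2))
a=gauge(sys.argv[1] if len(sys.argv)>1 else None); print('reading mm %.2f'%(((1.847-a)%(2*np.pi))/.3))
E
python3 st.py
```

```text
t15.88 pos [544.1 209.6 109. ] rpy [-179.93    0.6    46.04] q7 -1.27 F [-2.1  1.3  1.8] w 15.6
slide [0.1 1.1 0.1] turn 0.000 alt 0.000
[ 0.2   0.27 -0.15]
gauge n 11 ang -1.313 maxr 28
reading mm 10.53
```

Request:
play_rows --pt "0 0 0" --pt "0 0 0" --pt "0 0 0" --pt "0 0 0" --pt "0 0 0" --turn '[-0.13,-0.26,-0.39,-0.52,-0.65]' --fingers '[0,0,0,0,0]'

```text
clock: 16.55
eef_pos: [544.0, 209.7, 109.0]
tool_rot: [-3.134, 0.007, 1.458]
force: [-2.4, 0.6, 1.8]
width: 15.9
```

```bash
python3 st.py
```

```text
t16.55 pos [544.  209.7 109. ] rpy [-179.56    0.41   83.55] q7 -0.79 F [-2.4  0.6  1.8] w 15.9
slide [-0.7  1.1  0.1] turn 0.000 alt 0.000
[ 0.07  0.2  -0.11]
gauge n 9 ang -1.304 maxr 28
reading mm 10.50
```

Reading passed its highest (10.5 mm at both 46° and 84° heading, so the peak is near 65°). Continuing towards the lowest.

Request:
play_rows --pt "0 0 0" --pt "0 0 0" --pt "0 0 0" --pt "0 0 0" --pt "0 0 0" --turn '[-0.13,-0.26,-0.39,-0.52,-0.65]' --fingers '[0,0,0,0,0]'

```text
clock: 17.23
eef_pos: [543.9, 209.7, 109.1]
tool_rot: [-3.131, 0.001, 2.111]
force: [-1.2, 0.0, 3.3]
width: 15.8
```

Request:
play_rows --pt "0 0 0" --pt "0 0 0" --pt "0 0 0" --pt "0 0 0" --pt "0 0 0" --turn '[-0.13,-0.26,-0.39,-0.52,-0.65]' --fingers '[0,0,0,0,0]'

```text
clock: 17.85
eef_pos: [543.8, 209.6, 109.1]
tool_rot: [-3.132, -0.006, 2.761]
force: [-1.5, -1.0, 3.6]
width: 15.9
```

```bash
python3 st.py s17
```

```text
t17.85 pos [543.8 209.6 109.1] rpy [-179.47   -0.35  158.17] q7 0.21 F [-1.5 -1.   3.6] w 15.9
slide [-1.4 -0.2  0.2] turn 0.000 alt 0.000
[ 0.05  0.22 -0.13]
gauge n 13 ang 0.316 maxr 30
reading mm 5.10
```

View pics/s17.png

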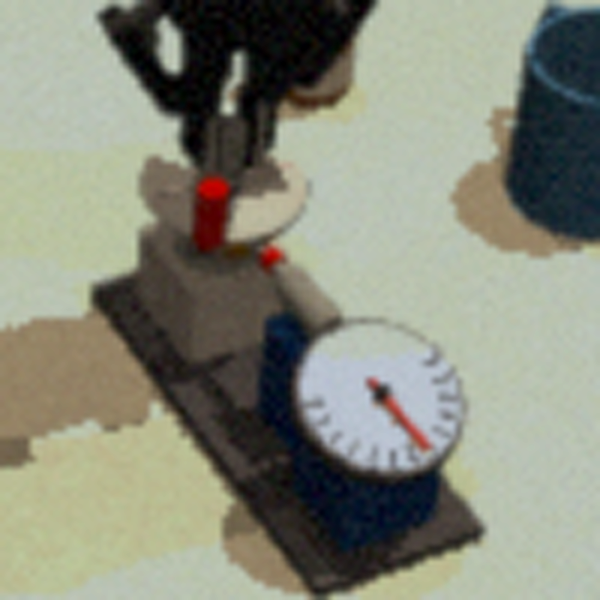

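Request:
play_rows --pt "0 0 0" --pt "0 0 0" --pt "0 0 0" --pt "0 0 0" --pt "0 0 0" --turn '[-0.15,-0.3,-0.45,-0.6,-0.75]' --fingers '[0,0,0,0,0]'

```text
clock: 18.52
eef_pos: [543.8, 209.2, 109.1]
tool_rot: [-3.139, -0.012, -2.769]
force: [-1.3, -1.1, 4.3]
width: 15.8
```

Request:
play_rows --pt "0 0 0" --pt "0 0 0" --pt "0 0 0" --pt "0 0 0" --pt "0 0 0" --turn '[-0.15,-0.3,-0.45,-0.6,-0.75]' --fingers '[0,0,0,0,0]'

```text
clock: 19.15
eef_pos: [544.0, 208.6, 109.1]
tool_rot: [3.136, -0.012, -2.019]
force: [-1.3, -1.2, 3.4]
width: 15.8
```

```bash
python3 st.py s18
```

```text
t19.15 pos [544.  208.6 109.1] rpy [ 179.69   -0.66 -115.69] q7 1.47 F [-1.3 -1.2  3.4] w 15.8
slide [-0.7 -0.7  0.1] turn 0.000 alt 0.000
[-0.18 -0.04 -0.11]
gauge n 13 ang 1.451 maxr 30
reading mm 1.32
```

View pics/s18.png

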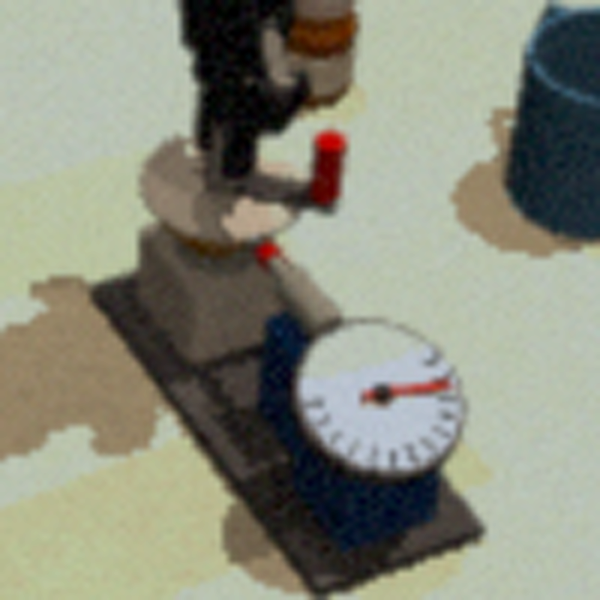

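Reading 1.3 mm at heading 244°, so this is the lowest. Winding on in the same direction.

Request:
play_rows --pt "0 0 0" --pt "0 0 0" --pt "0 0 0" --pt "0 0 0" --pt "0 0 0" --turn '[-0.12,-0.24,-0.36,-0.48,-0.6]' --fingers '[0,0,0,0,0]'

```text
clock: 19.82
eef_pos: [544.4, 208.3, 109.0]
tool_rot: [3.13, -0.007, -1.416]
force: [0.4, -2.0, 3.6]
width: 15.8
```

```bash
python3 st.py; python3 -c "
from h import *
print(ctrl.read_state()['qpos'].round(2))"
```

```text
t19.82 pos [544.4 208.3 109. ] rpy [179.35  -0.38 -81.11] q7 2.00 F [ 0.4 -2.   3.6] w 15.8
slide [-0.5 -0.7  0.1] turn 0.000 alt 0.000
[-0.09 -0.07 -0.12]
gauge n 14 ang 1.241 maxr 32
reading mm 2.02
[ 0.2   0.97 -1.12  1.79  0.99  1.09  2.01]
```

Lowest passed (2.0 mm and rising). Joint 3 nears its range here, so let go, rise, turn the gripper back and regrip.

Request:
play_rows --pt "0 0 0" --pt "0 0 0" --pt "0 0 0" --pt "0 0 -20" --pt "0 0 -55" --turn '[0,0,0,0,0]' --fingers '[0.2,0.5,0.5,0.5,0.6]'

```text
clock: 20.5
eef_pos: [544.4, 208.6, 164.6]
tool_rot: [3.128, -0.006, -1.412]
force: [-0.1, -0.5, 0.3]
width: 51.0
```

```bash
python3 st.py s20; python3 -c "
from h import *
to(544.2,209.2,165,69)"
```

```text
t20.50 pos [544.4 208.6 164.6] rpy [179.22  -0.37 -80.89] q7 2.07 F [-0.1 -0.5  0.3] w 51.0
slide [-0.6 -1.4 55.7] turn 0.000 alt 0.000
[ 0.01 -0.02 -0.01]
gauge n 16 ang 1.277 maxr 32
reading mm 1.90
t20.55 pos [546.4 211.2 170.2] rpy [179.67  -0.18 -80.88] q7 2.08 F [1.7 1.1 3.2] w 51.4
slide [1.6 2.4 5.2] turn -2.616 alt -2.616
```

View pics/s20.png

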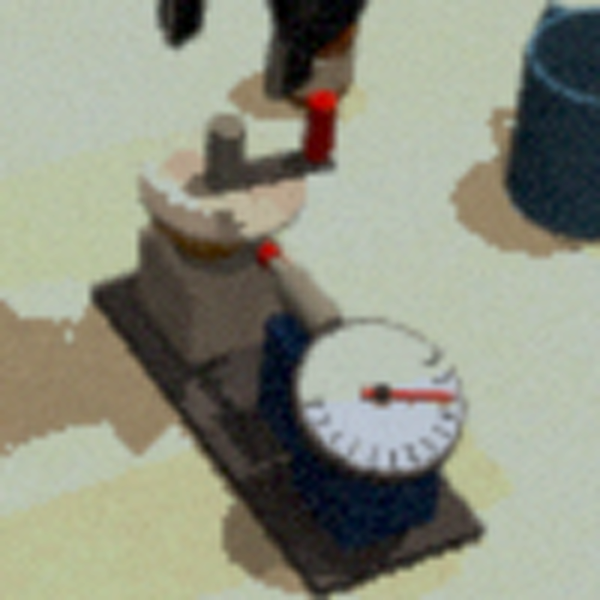

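Request:
play_rows --pt "0 0 0" --pt "0 0 0" --pt "0 0 0" --pt "0 0 0" --pt "0 0 0" --turn '[0.18,0.36,0.54,0.72,0.9]' --fingers '[0.6,0.6,0.6,0.6,0.6]'

```text
clock: 21.18
eef_pos: [546.5, 211.8, 171.5]
tool_rot: [3.141, -0.005, -2.318]
force: [-0.1, -0.5, 0.0]
width: 51.0
```

Request:
play_rows --pt "0 0 0" --pt "0 0 0" --pt "0 0 0" --pt "0 0 0" --pt "0 0 0" --turn '[0.18,0.36,0.54,0.72,0.9]' --fingers '[0.6,0.6,0.6,0.6,0.6]'

```text
clock: 21.8
eef_pos: [546.7, 212.6, 172.9]
tool_rot: [-3.14, -0.002, 3.06]
force: [-0.6, 0.7, -0.8]
width: 51.2
```

Request:
play_rows --pt "0 0 0" --pt "0 0 0" --pt "0 0 0" --pt "0 0 0" --pt "0 0 0" --turn '[0.18,0.36,0.54,0.72,0.9]' --fingers '[0.6,0.6,0.6,0.6,0.6]'

```text
clock: 22.42
eef_pos: [546.7, 213.6, 174.3]
tool_rot: [-3.14, -0.001, 2.155]
force: [0.4, -0.8, -0.1]
width: 51.1
```

```bash
python3 -c "
from h import *
to(544.2,209.2,165,69); print(ctrl.read_state()['qpos'].round(2))"
```

```text
t22.43 pos [546.7 213.6 174.3] rpy [-1.7993e+02 -5.0000e-02  1.2345e+02] q7 -0.20 F [ 0.4 -0.8 -0.1] w 51.1
slide [-2.3 -4.4  9.3] turn 0.950 alt 0.950
[-0.1   0.65 -0.5   1.75  0.4   0.85 -0.2 ]
```

Request:
play_rows --pt "-1 -2 4" --pt "-2.3 -4.4 9" --pt "-2.3 -4.4 9" --pt "-2.3 -4.4 9" --pt "-2.3 -4.4 9" --turn '[0.18,0.36,0.54,0.72,0.9]' --fingers '[0.6,0.6,0.6,0.6,0.6]'

```text
clock: 23.05
eef_pos: [544.3, 210.4, 166.5]
tool_rot: [-3.141, -0.002, 1.249]
force: [-0.8, 0.8, 0.2]
width: 50.8
```

```bash
python3 -c "
from h import *
to(544.2,209.2,109,69); print(ctrl.read_state()['qpos'].round(2))"
```

```text
t23.05 pos [544.3 210.4 166.5] rpy [-1.7994e+02 -1.1000e-01  7.1580e+01] q7 -0.93 F [-0.8  0.8  0.2] w 50.8
slide [-1.3  0.4 57.5] turn 0.045 alt 0.045
[-0.26  0.62 -0.25  1.77  0.2   0.78 -0.93]
```

Lowering to grip height with the fingers half open.

Request:
play_rows --pt "-1 0.3 25" --pt "-1 0.3 50" --pt "-1 0.3 57" --pt "-1 0.3 57" --pt "-1 0.3 57" --turn '[0.04,0.04,0.04,0.04,0.04]' --fingers '[0.6,0.6,0.55,0.5,0.5]'

```text
clock: 23.68
eef_pos: [544.9, 210.0, 110.6]
tool_rot: [3.141, -0.004, 1.209]
force: [0.6, 0.2, 0.5]
width: 42.5
```

Run:
```python
from h import *
to(544.2,209.2,109,69)
p,s,R,im=wshot('w21')
save(cv2.resize(im[200:360,200:360],None,fx=4,fy=4,interpolation=cv2.INTER_CUBIC),'w21c')
```

```text
t23.68 pos [544.9 210.  110.6] rpy [179.99  -0.2   69.29] q7 -0.98 F [0.6 0.2 0.5] w 42.5
slide [-1.  -0.4  1.6] turn 0.005 alt 0.005
```

View pics/w21c.png

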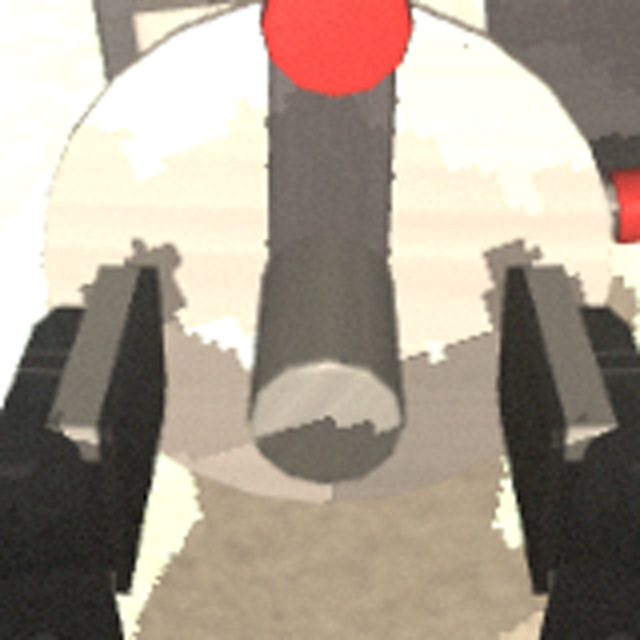

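Request:
play_rows --pt "0 -0.7 1" --pt "0 -0.7 1" --pt "0 -0.7 1" --pt "0 -0.7 1" --pt "0 -0.7 1" --turn '[0,0,0,0,0]' --fingers '[0.4,0.3,0,0,0]'

```text
clock: 24.35
eef_pos: [544.4, 210.2, 110.0]
tool_rot: [3.141, -0.004, 1.209]
force: [-0.7, 0.0, 5.8]
width: 16.2
```

Request:
play_rows --pt "0 0 0" --pt "0 0 0" --pt "0 0 0" --pt "0 0 0" --turn '[-0.1,-0.2,-0.3,-0.4]' --fingers '[0,0,0,0]'

```text
clock: 24.85
eef_pos: [544.0, 210.2, 110.1]
tool_rot: [3.14, -0.003, 1.612]
force: [-1.7, -0.7, 2.9]
width: 16.1
```

```bash
python3 st.py
```

```text
t24.85 pos [544.  210.2 110.1] rpy [179.93  -0.18  92.37] q7 -0.68 F [-1.7 -0.7  2.9] w 16.1
slide [-1.4  1.   1.1] turn 0.000 alt 0.000
[-0.1   0.39 -0.09]
gauge n 14 ang 0.880 maxr 33
reading mm 3.22
```

Request:
play_rows --pt "0 0 0" --pt "0 0 0" --pt "0 0 0" --pt "0 0 0" --pt "0 0 0" --turn '[-0.14,-0.28,-0.42,-0.56,-0.7]' --fingers '[0,0,0,0,0]'

```text
clock: 25.52
eef_pos: [543.4, 210.0, 110.0]
tool_rot: [3.14, -0.002, 2.318]
force: [-3.0, -0.4, 3.7]
width: 16.4
```

Request:
play_rows --pt "0 0 0" --pt "0 0 0" --pt "0 0 0" --pt "0 0 0" --pt "0 0 0" --turn '[-0.14,-0.28,-0.42,-0.56,-0.7]' --fingers '[0,0,0,0,0]'

```text
clock: 26.15
eef_pos: [542.8, 209.6, 110.0]
tool_rot: [3.14, -0.002, 3.02]
force: [-1.8, -2.0, 3.7]
width: 15.6
```

```bash
python3 st.py
```

```text
t26.15 pos [542.8 209.6 110. ] rpy [ 1.7990e+02 -9.0000e-02  1.7305e+02] q7 0.41 F [-1.8 -2.   3.7] w 15.6
slide [-2.3 -0.5  1.1] turn 0.000 alt 0.000
[-0.21  0.46 -0.06]
gauge n 9 ang -1.106 maxr 30
reading mm 9.84
```

Request:
play_rows --pt "0 0 0" --pt "0 0 0" --pt "0 0 0" --pt "0 0 0" --pt "0 0 0" --turn '[-0.14,-0.28,-0.42,-0.56,-0.7]' --fingers '[0,0,0,0,0]'

```text
clock: 26.82
eef_pos: [542.6, 209.4, 110.1]
tool_rot: [3.139, -0.001, -2.556]
force: [-1.7, -0.9, 4.3]
width: 15.9
```

```bash
python3 st.py s25
```

```text
t26.82 pos [542.6 209.4 110.1] rpy [ 1.7987e+02 -5.0000e-02 -1.4644e+02] q7 1.00 F [-1.7 -0.9  4.3] w 15.9
slide [-1.7 -1.7  1.2] turn 0.000 alt 0.000
[-0.29  0.32 -0.1 ]
gauge n 12 ang -1.324 maxr 28
reading mm 10.57
```

View pics/s25.png

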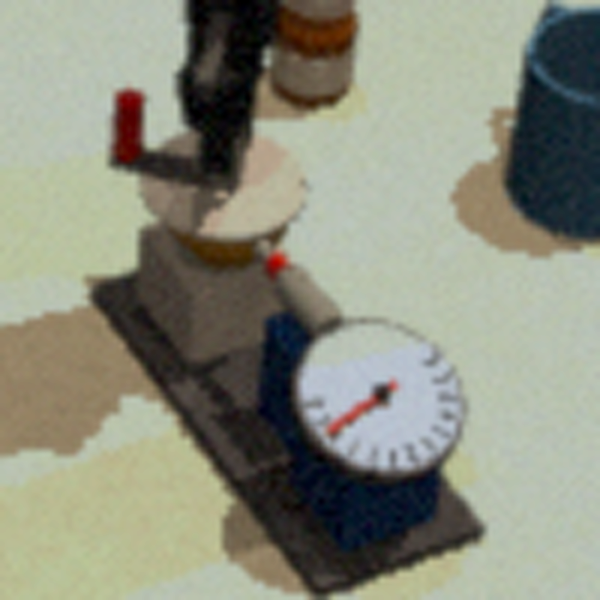

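Near the highest. Winding slightly past to bracket the peak.

Request:
play_rows --pt "0 0 0" --pt "0 0 0" --pt "0 0 0" --pt "0 0 0" --pt "0 0 0" --turn '[-0.14,-0.28,-0.42,-0.56,-0.7]' --fingers '[0,0,0,0,0]'

```text
clock: 27.5
eef_pos: [543.2, 209.0, 110.1]
tool_rot: [3.14, 0.001, -1.849]
force: [0.3, -0.3, 3.0]
width: 15.7
```

```bash
python3 st.py
```

```text
t27.50 pos [543.2 209.  110.1] rpy [ 1.7989e+02  5.0000e-02 -1.0597e+02] q7 1.61 F [ 0.3 -0.3  3. ] w 15.7
slide [-0.4 -1.7  1.2] turn 0.000 alt 0.000
[-0.22 -0.12 -0.16]
gauge n 12 ang -0.782 maxr 28
reading mm 8.76
```

Fit of the three readings puts the peak near heading 204–209°, so I turn back 0.82 rad to about 207°.

Request:
play_rows --pt "0 0 0" --pt "0 0 0" --pt "0 0 0" --pt "0 0 0" --pt "0 0 0" --turn '[0.17,0.34,0.51,0.68,0.82]' --fingers '[0,0,0,0,0]'

```text
clock: 28.18
eef_pos: [542.8, 209.6, 110.1]
tool_rot: [3.139, -0.001, -2.671]
force: [-2.2, 0.7, 2.7]
width: 15.6
```

Request:
play_rows --pt "0 0 0" --pt "0 0 0" --turn '[0,0]' --fingers '[0,0]'

```text
clock: 28.42
eef_pos: [542.7, 209.5, 110.1]
tool_rot: [3.139, -0.001, -2.67]
force: [-2.5, -0.3, 3.5]
width: 16.3
```

```bash
python3 st.py s27
```

```text
t28.43 pos [542.7 209.5 110.1] rpy [ 1.7983e+02 -8.0000e-02 -1.5298e+02] q7 0.90 F [-2.5 -0.3  3.5] w 16.3
slide [-1.8 -1.6  1.2] turn 0.000 alt 0.000
[-0.19  0.2  -0.06]
gauge n 12 ang -1.349 maxr 28
reading mm 10.65
```

Reading 10.65 mm, the highest seen. Letting go and rising.

Request:
play_rows --pt "0 0 0" --pt "0 0 0" --pt "0 0 0" --pt "0 0 0" --pt "0 0 -15" --turn '[0,0,0,0,0]' --fingers '[0.15,0.35,0.5,0.5,0.5]'

```text
clock: 29.1
eef_pos: [542.1, 209.0, 124.7]
tool_rot: [3.138, -0.004, -2.67]
force: [-0.3, 0.5, -0.3]
width: 42.7
```

Request:
play_rows --pt "0 0 -25" --pt "0 0 -55" --pt "0 0 -60" --pt "0 0 -60" --turn '[0,0,0,0]' --fingers '[0.6,0.6,0.6,0.6]'

```text
clock: 29.6
eef_pos: [542.4, 208.7, 185.0]
tool_rot: [3.139, -0.003, -2.67]
force: [-0.0, 0.4, 0.2]
width: 50.8
```

```bash
python3 st.py s28
python3 - <<'E'
from h import *
p,s,R,im=wshot('w28'); im,d=vision.get_image('scene'); q=vision.camera_params('scene')
hsv=cv2.cvtColor(im,cv2.COLOR_BGR2HSV); print(proj(q,[545,208.5,132]),proj(q,[545,208.5,96]))
u,v=proj(q,[545,208.5,96]).astype(int)
for (du,dv) in [(8,-2),(9,2),(-9,2),(5,4)]:
    o,r=ray(q,u+du,v+dv); print((o+r*d[v+dv,u+du]).round(1))
save(cv2.convertScaleAbs(im,alpha=1.5),'full28')
E
```

```text
t29.60 pos [542.4 208.7 185. ] rpy [ 179.85   -0.18 -152.99] q7 0.98 F [-0.   0.4  0.2] w 50.8
slide [-2.6 -1.2 76. ] turn 0.000 alt 0.000
[-0.02 -0.01  0.04]
gauge n 11 ang -1.336 maxr 28
reading mm 10.61
[337.44992651 170.14158389] [336.6360193  179.83431384]
[545.3 237.9  90.7]
[563.6 223.6  95.6]
[529.7 185.3  94.3]
[564.1 207.2  97.6]
```

View pics/s28.png

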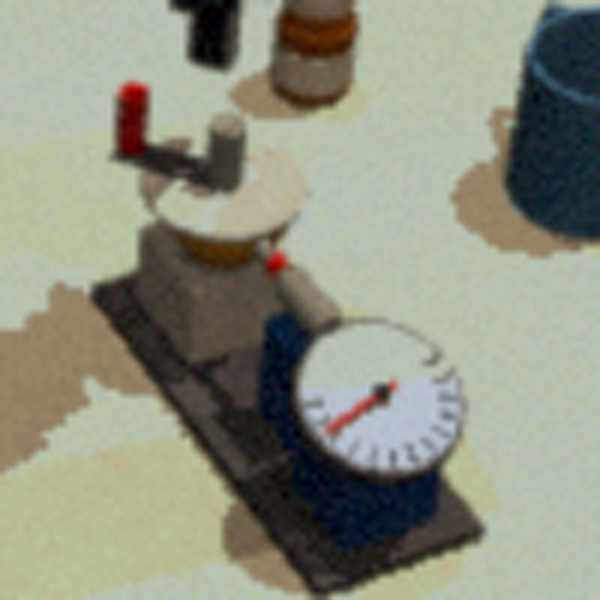

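View pics/w28.png

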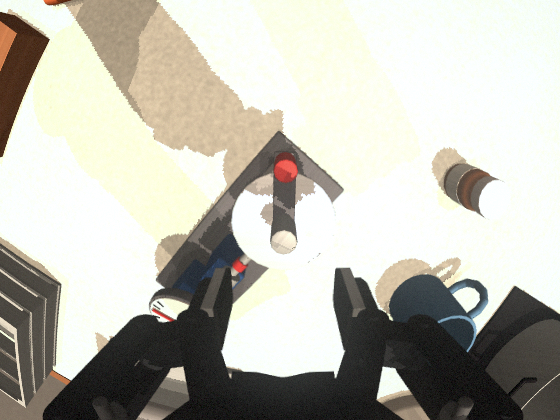

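The cover's depth readings sit mostly at 94–98 mm (home is 96), the reading is 10.6 mm, and the gripper is clear. Handing in.

Run:
```python
from h import *
s=ctrl.read_state(); print(s['clock'],s['eef_pos'].round(1),s['force'].round(1)); print(ctrl.finish_job())
```

```text
29.75 [541.8 208.4 183.7] [-0.4  0.3  0.1]
the job is handed in; nothing more can be done
None
```

I took the spindle out of its holder, set it in the socket and pressed it home. Then I wound it a full turn and a bit in one direction. The gauge went through its highest reading, then its lowest, and back up to the highest, with one regrip of the boss on the way. I handed the job in at about 29.8 s with no verdict reported.

**Last checks after letting go:**
- **Gauge:** it read about 10.6 mm, against a highest of 10.65 mm while winding and a lowest of about 1.3 mm.
- **Seating:** most depth readings on the cover came out at 94 to 98 mm, where home is 96 mm. One point near the rim read 91 mm.
- **Forces:** while winding, side force on the wrist stayed around 3 N or less. The press home reached about 9 N upward on the tool. I saw no sign of touching the stand.
- **At hand-in:** the gripper was open and about 50 mm above the boss, touching nothing.

**What disagreed:**
- **Position of the socket and spindle axis:** the wrist camera, the fixed cameras and the jaw centring differed by 2 to 3 mm. I relied on the jaw centring and the force readings.
- **Angle of the peak:** my estimates differed by 5 to 8°, well inside the roughly 26° allowed.

I did not re-measure the other things on the counter; the holder, mug and jar look undisturbed in the last pictures.

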